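# Stack the lift blocks on the measuring stand and lock the height probe on them

### The arm

A 6-joint arm with a two-finger parallel gripper is mounted at the origin on a cart in front of the work surface, level with it; the furniture and walls round the work are solid. World frame = base frame: x ahead of the robot, y to its left, z up, the work surface at z = 0. Lengths are in m, angles in rad, forces in N, time in s.
With the tool pointing down it reaches from about 0.3 to 0.75 m from the base axis. Payload 8.5 kg.
Tool frame: the origin (TCP) lies midway between the tips of the shut fingers; the grasp point (between the pads) lies 19 mm behind it (arm.grasp_offset is the distance from the TCP to the grasp point, in m); z points along the fingers, y is the line along which they close (so a half turn about z gives the same grasp; the last joint's range is limited). The gripper opens to 85 mm and grips with 20 to 120 N. Pads are 22 mm wide; open, the fingers measure 114 mm over their backs; the gripper's body (76 mm by 85 mm) begins 54 mm behind the grasp point. The pads swing forward as they close: fully open they stand 13 mm farther back than shut.
Start: joints at [-1.46, 0.381, 1.297, -0, 1.464, -0.215], TCP at [0.176, -0.521, 0.231] pointing down, gripper open.
Joint ranges: [-3.11, 3.11], [-0.89, 2.33], [0.22, 2.48], [-1.42, 4.56], [0.17, 2.85], [-2.88, 2.88]. Speed limits (rad/s): [2.39, 2.39, 3.14, 3.14, 3.14, 3.14].

### API

Orientations are given as a rotation vector (axis times angle).
In Python, from rig import readout, capture, sign_off, arm gives the robot as it stands. The module is installed in compiled form; this text tells all that it offers.
- The arm moves only by the tool play_rows, never from a script. Its argument "deltas" is a list of rows, each a list of 3 entries, a list of its own where there are three numbers: the opening in per cent of the stroke, from 0 (shut) to 100 (fully open), then the shift along the tool's x, y, z in mm, then the turn about the tool's z in rad. A call has 1 to 5 rows; each row shifts and turns the commanded pose from where the row before left it, along the tool's axes as they then stand; what a row does not reach is not made up. A row lasts 1/10 s, in which the tool goes at most 50 mm and 8.59 degrees, less where a joint would pass 70% of its speed; a pose out of reach is approached as far as the arm can. A call with a gripper value outside its range is refused whole. The fingers move at their own pace and stop on an object; the grip force is fixed at half the most. Time passes only in rows, so rows that do not move let the fingers close. It gives the time, the measured TCP pose, the force, the opening and the grip force at its end, in the units of the state.
- readout.sense(): the state, without advancing time (a new reading comes with each control period).
- capture(name): name is "scene" or "top" or "wrist"; returns a dict with "frame" (384x512x3 uint8, red, green, blue), "intrinsics" (3x3 intrinsics, pixels), "view" (4x4, takes a point from world to camera coordinates); the wrist camera has in their place "hand_eye" (4x4, takes a point from camera to tool coordinates, whose origin is the TCP and whose axes are the flange's). Camera axes: x right, y down, z forward; pixel columns grow to the right and rows downward; lengths in m; the calibration is good to about 2 mm. A picture is of the moment at which its call begins: read the wrist's pose just before it. There is no depth.
- sign_off(): hands the job in; it is judged then, once.
The state is a dict: "time_s": time; "joints": joint angles; "joint_vel": joint speeds; "joint_efforts": joint torques, N m; "tcp_pos": TCP position; "orientation": TCP orientation; "contact_force": force on the tool from outside, world axes, zero at the start; "torque": the same for the moment, N m; "grip_width": finger opening in m; "grasp_force": force on a finger pad.
Only numpy, scipy, OpenCV 4.12 (cv2) and the standard library are available. Lean on these libraries where they do the work, as an engineer would, in place of code of your own. Each camera call takes 0.05 s, during which the arm holds its last target. There are 200 camera calls.

### The job

Measure the height of the lift blocks lying on the table: open the lock lever of the measuring stand's slide, raise the probe, and lower every block over the guide rod (do not drop it), all lying flat along the base under the probe's path, thickest at the bottom and thinnest on top. Then lower the slide gently until the sprung probe foot stands lightly pressed on the top block, not jammed hard up, and lock the slide there with the lever. Move the slide only while its lock is open, and leave the other things on the table alone.

Things in the scene. Friction and masses are not known exactly. Their poses are not given: they have to be found in the camera images.
- stand: Fixed measuring stand; origin on the table under the axis of its upright rod. x runs along the white base, from the rod to the free end where blocks lie; -y is the robot's side; z up. Base 48 mm wide, 18 mm high, from x = -125 to 137 mm; cross foot 130 mm wide, 14 high, under the mast. Mast: 22 mm square at x = -100 mm, 338 mm high.
- rod_top (a point): Centre of the tip of the guide rod, 128 mm above the table, 110 mm above the base top. The rod is 14 mm in diameter, tapered over its top 6 mm.
- slide (a joint): Height slide on the mast, 0 to 0.205 m: height of the tip of the unpressed probe above the base top. It stays where it is left (friction 5 N, weight 1.7 N: about 7 N to lift, 3.5 N to lower), locked or not: opening the lock first is a rule of use. Raise it to 0.17 or more to bring a block over the rod beneath the probe.
- slide_grip (a point): Centre of the upright grey grip on the slide's arm, over the probe, to hold and move the slide from above: 22 mm along the stand's x, 18 mm along its y (pinch along y), 38 mm high; 89 mm above the tip of the unpressed probe. The arm's top (20 mm wide) is 19 mm below this point. The probe and grip stand over x = -28, y = 0 mm of the stand.
- probe (a joint): Sprung probe foot, a black rubber pad 18 mm in diameter under the slide's arm: 0 = hanging free; reads in m how far it is pushed up into the arm by what it stands on; hard stop at 0.012. The spring gives 1 N at first touch and 0.5 N more for each mm.
- probe_tip (a point): Centre of the underside of the probe foot.
- lock (a joint): Flat dark lock lever on the robot's side of the slide, on a vertical axis: 0 = open (leaning towards the rod), 1.05 rad = locked (leaning away), stops at both; clockwise from above locks. Stays where left; 1.3 N at the pin moves it. Pivot at x = -85, y = -36 mm of the stand, pin 65 mm from it: at 0 the pin is at x = -63, y = -97, at 1.05 at x = -127, y = -86.
- lock_pin (a point): Middle of the upright black pin at the end of the lock lever: 14 mm in diameter, free for 33 mm above the lever, its top 15 mm above this point; pinch or push it from above.
- block_a_grip (a point): Lift block, light wood, 190 x 56 x 34 mm (thickest of four; any may be absent), with an upright 18 mm hole near one end. This point: half-way up on its middle line, 70 mm from the hole and 75 mm from the other end, the place to grip, across the 56 mm. x points from the hole to the gripped end, z up. About 272 g; centre of mass 50 mm from the hole.
- block_a: The same 34 mm block at its hole: origin on the hole's axis at the block's underside, axes as above. The hole goes right through and lies 45 mm from the block's near end.
- block_b_grip (a point): Lift block, light wood, 190 x 56 x 27 mm (second thickest of four; any may be absent), with an upright 18 mm hole near one end. This point: half-way up on its middle line, 70 mm from the hole and 75 mm from the other end, the place to grip, across the 56 mm. x points from the hole to the gripped end, z up. About 216 g; centre of mass 50 mm from the hole.
- block_b: The same 27 mm block at its hole: origin on the hole's axis at the block's underside, axes as above. The hole goes right through and lies 45 mm from the block's near end.
- block_c_grip (a point): Lift block, light wood, 190 x 56 x 20 mm (third thickest of four; any may be absent), with an upright 18 mm hole near one end. This point: half-way up on its middle line, 70 mm from the hole and 75 mm from the other end, the place to grip, across the 56 mm. x points from the hole to the gripped end, z up. About 160 g; centre of mass 50 mm from the hole.
- block_c: The same 20 mm block at its hole: origin on the hole's axis at the block's underside, axes as above. The hole goes right through and lies 45 mm from the block's near end.
- block_d_grip (a point): Lift block, light wood, 190 x 56 x 14 mm (thinnest of four; any may be absent), with an upright 18 mm hole near one end. This point: half-way up on its middle line, 70 mm from the hole and 75 mm from the other end, the place to grip, across the 56 mm. x points from the hole to the gripped end, z up. About 112 g; centre of mass 50 mm from the hole.
- block_d: The same 14 mm block at its hole: origin on the hole's axis at the block's underside, axes as above. The hole goes right through and lies 45 mm from the block's near end.
- specimen_cup_4: Bystander: clear specimen cup with a white lid, 55 mm wide, 72 mm high; origin at the centre of its underside.
- specimen_cup_1: Bystander: specimen cup with an orange lid, 55 mm wide, 72 mm high; origin at the centre of its underside.
- dropper_bottle: Bystander: brown dropper bottle, 33 mm wide, 106 mm high; origin at the centre of its underside.
- bench_timer: Bystander: countdown timer, 64 x 62 x 22 mm; origin at the centre of its underside.
- label_roll: Bystander: white roll of labels lying flat, 72 mm wide, 30 mm high; origin at the centre of its underside.
- gauze_pack_1: Bystander: flat sterile pad pouch, 62 x 78 x 6 mm; origin at the centre of its underside.
- tape_roll: Bystander: roll of brown tape lying flat, 58 mm wide, 19 mm high; origin at the centre of its underside.
Not all that is in view belongs to the job. Leave any green or turquoise look-alike of the block_c alone.

How it is judged:
On the way, in this order (a step that is already met when the one before it is completed fails the run):
1. the lock is open and the probe raised above the guide rod (value of joint lock below 0.3 rad and value of joint slide above 0.125 m), for 0.2 s.
2. all blocks are on the rod, flat, along the base, thickest lowest (horizontal distance between each of block_a, block_b, block_c, block_d and rod_top below 0.006 m and angle between each of block_a, block_b, block_c, block_d's own z axis and vertical below 0.05 rad and height (world z) of block_a below 0.021 m and x of each of block_a_grip, block_b_grip, block_c_grip, block_d_grip in the frame of stand above 0.06 m and height (world z) of block_b below 0.055 m and height (world z) of block_c below 0.082 m and height (world z) of block_d below 0.102 m and z of each of block_b, block_c, block_d in the frame of block_a above 0.03 m and z of each of block_c, block_d in the frame of block_b above 0.023 m and z of block_d in the frame of block_c above 0.016 m), for 0.2 s.
3. with the lock still open, the probe foot stands pressed on the top block (all of step 2 and value of joint probe between 0.001 and 0.01 m and contact force between probe and the fingers below 0.1 N and value of joint lock below 0.3 rad), for 0.2 s.
4. the slide is locked at that height (value of joint probe between 0.001 and 0.01 m and contact force between probe and the fingers below 0.1 N and value of joint lock above 0.85 rad), for 0.2 s.
At the end, for the whole second after the job is handed in: Each block: hole within 6 mm of the rod, flat within 0.05 rad, fully down, its grip point over 60 mm from the rod towards the base's free end, thicker below thinner; probe foot pushed in 1 to 10 mm on the top block; lock beyond 0.85 rad; all at rest (all of step 2 and all of step 4 and linear speed of each of block_a, block_b, block_c, block_d below 0.02 m/s); the robot touches nothing.
It fails at once if the slide is moved (faster than 0.04 m/s) while its lock is closed (value of joint lock above 0.8 rad and (velocity of joint slide above 0.04 m/s or velocity of joint slide below -0.04 m/s)).
It fails at once if the probe is pressed with more than 25 N (contact force between probe and anything else above 25 N).
It fails at once if a block is dropped down the rod (falls faster than 0.6 m/s there) ((horizontal distance between block_a and rod_top below 0.006 m and height (world z) of block_a below 0.12 m and linear speed of block_a above 0.6 m/s) or (horizontal distance between block_b and rod_top below 0.006 m and height (world z) of block_b below 0.12 m and linear speed of block_b above 0.6 m/s) or (horizontal distance between block_c and rod_top below 0.006 m and height (world z) of block_c below 0.12 m and linear speed of block_c above 0.6 m/s) or (horizontal distance between block_d and rod_top below 0.006 m and height (world z) of block_d below 0.12 m and linear speed of block_d above 0.6 m/s)).
It fails at once if a bystander is disturbed (moved more than 5 cm) (distance of any of specimen_cup_4, specimen_cup_1, dropper_bottle, bench_timer, label_roll, gauze_pack_1, tape_roll from where it was at the start of the episode above 0.05 m).
Of block_a, block_b, block_c, block_d only 2 to 4 are there at a start; the rules pass over those that are not, and their reading is None.
At some moment in a run one of block_a, block_b, block_c, block_d may be knocked a few centimetres aside while the robot is not near it.
It also fails if it takes over 210 s, if anything falls off the work surface, if the arm or the gripper's body presses on something with over 40 N, if the wrist force passes 120 N, or if a joint passes its speed limit or range.

## Working session

There is one attempt and no reset: what is moved stays moved. The work goes in short steps, Python scripts to look and compute and a tool call to move; the robot and the scene stay as the last step left them, time stands still between calls to the robot, and variables do not carry over. Pictures are saved under pics/ and viewed, at most 14 in all, crops included, and the job is handed in when it is done.

Besides the shell and the picture viewer there is one more tool, called after "Call:" by a JSON object that holds its "method" and its "body", one argument or row to a line. play_rows: Moves the arm, as the interface text tells. Its arguments: {"type":"object","properties":{"deltas":{"type":"array"}},"required":["deltas"]}

```bash
mkdir -p pics; cat > h.py <<'E'
import numpy as np, cv2
from rig import readout, capture, arm
from scipy.spatial.transform import Rotation as R
def cam(name):
    s=readout.sense(); c=capture(name); K=np.array(c["intrinsics"])
    if name=="wrist":
        T=np.eye(4);T[:3,:3]=R.from_rotvec(s["orientation"]).as_matrix();T[:3,3]=s["tcp_pos"]
        W=T@np.array(c["hand_eye"])
    else: W=np.linalg.inv(np.array(c["view"]))
    return c["frame"],K,W
def ray(K,W,uv,z):
    d=W[:3,:3]@np.linalg.solve(K,[uv[0],uv[1],1]); o=W[:3,3]
    return o+d*(z-o[2])/d[2]
def proj(K,W,p):
    q=np.linalg.inv(W)@np.append(p,1); q=K@q[:3]; return q[:2]/q[2]
def save(f,n): cv2.imwrite("pics/"+n+".png",cv2.cvtColor(f,cv2.COLOR_RGB2BGR))
E
python3 - <<'E'
from h import *
for n in("scene","top"):
    f,K,W=cam(n); f=cv2.resize(f,(800,600),interpolation=cv2.INTER_CUBIC); save(f,n+"0"); print(n,K.round(1).tolist(),W.round(3).tolist())
s=readout.sense();print(s); print(arm.grasp_offset)
E
```

```text
scene [[358.2, 0.0, 255.9], [0.0, 358.2, 192.1], [0.0, 0.0, 1.0]] [[-0.89, -0.172, 0.422, 0.032], [-0.455, 0.366, -0.812, 0.967], [-0.015, -0.915, -0.404, 0.659], [0.0, 0.0, 0.0, 1.0]]
top [[353.2, 0.0, 254.8], [0.0, 353.2, 192.9], [0.0, 0.0, 1.0]] [[0.02, -0.987, 0.159, 0.397], [-1.0, -0.017, 0.02, -0.13], [-0.017, -0.159, -0.987, 1.236], [0.0, 0.0, 0.0, 1.0]]
{'time_s': 0.1, 'joints': array([-1.46027848e+00,  3.81125527e-01,  1.29817564e+00,  2.14319949e-05,
        1.46359540e+00, -2.15297557e-01]), 'joint_vel': array([-7.83655331e-05, -2.67682519e-03, -3.45434300e-03, -2.37135283e-04,
        1.30876548e-03, -1.14304366e-03]), 'joint_efforts': array([ 3.81320715e-03, -4.49222875e+01, -2.31655240e+01, -1.69738450e-04,
        3.70298338e-03,  4.61912987e-05]), 'tcp_pos': array([ 0.17601923, -0.52079341,  0.23077833]), 'orientation': array([-3.09871433e+00, -5.09314334e-01, -1.40620395e-04]), 'contact_force': array([ 0.30363402, -0.06343177,  0.07061564]), 'torque': array([0.0467963 , 0.01820598, 0.02656239]), 'grasp_force': 0.0, 'grip_width': 0.08563740191538109}
0.0187
```

View pics/top0.png

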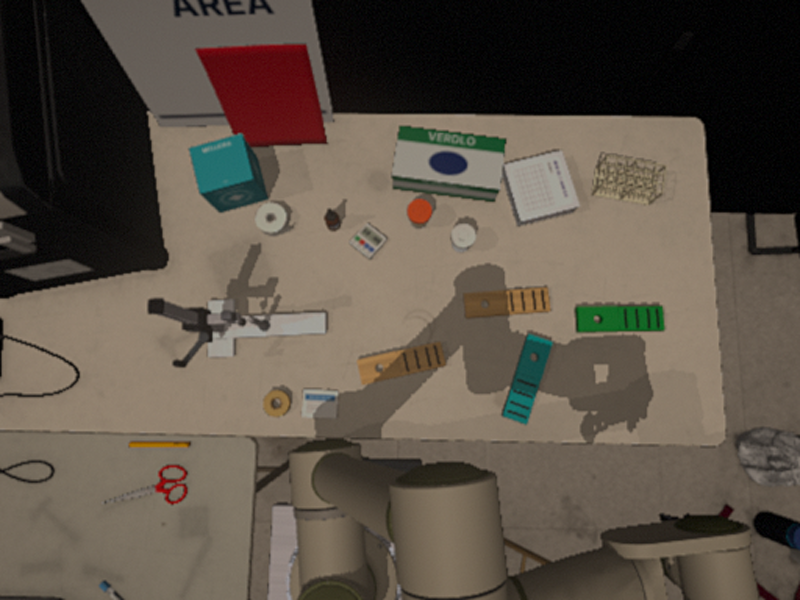

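View pics/scene0.png

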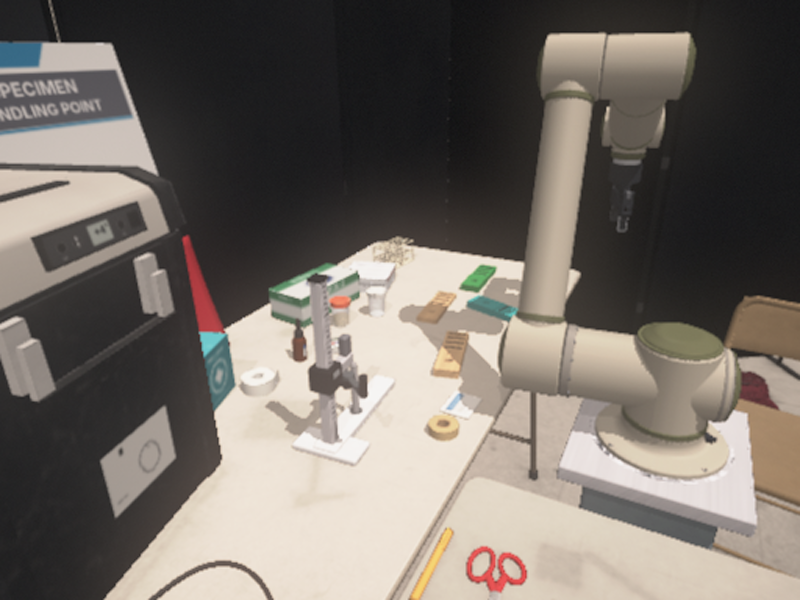

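The top view shows the stand at left: base end at (326,322), foot near (222,328), and the lever pin near (180,362), so it is locked. There are two wooden blocks, at (402,363) and (507,301). The green and turquoise ones are decoys. The scene view confirms this.

```bash
python3 - <<'E'
from h import *
f,K,W=cam("top")
hsv=cv2.cvtColor(f,cv2.COLOR_RGB2HSV)
s=.64
for (x,y) in [(285,323),(300,350),(380,375),(410,355),(480,290),(520,300),(350,330)]:
    print((x,y),hsv[int(y*s),int(x*s)])
def blobs(m,z,roi):
    mm=np.zeros_like(m);x0,y0,x1,y1=[int(v*s) for v in roi];mm[y0:y1,x0:x1]=m[y0:y1,x0:x1]
    mm=cv2.morphologyEx(mm,cv2.MORPH_CLOSE,np.ones((7,7)))
    cs,_=cv2.findContours(mm,0,2)
    c=max(cs,key=cv2.contourArea)
    P=np.array([ray(K,W,p,z)[:2] for p in c[:,0]+0.0],np.float32)*1000
    print(roi,z,cv2.minAreaRect(P),cv2.boxPoints(cv2.minAreaRect(P)).round().tolist(),cv2.contourArea(c))
wood=cv2.inRange(hsv,(8,85,50),(22,255,255))
for roi in [(350,335,455,390),(455,280,560,325)]:
  for z in(.034,.02): blobs(wood,z,roi)
white=cv2.inRange(hsv,(0,0,150),(180,40,255))
blobs(white,.018,(272,300,340,345))
x=np.zeros((384,512,3),np.uint8);x[wood>0]=(200,120,0);x[white>0]=255
out=np.hstack([f[170:280,80:380],x[170:280,80:380]]);out=np.vstack([out[:,:300],out[:,300:]])
save(cv2.resize(out,(800,586),interpolation=2),"m1")
E
```

```text
(285, 323) [ 18  29 160]
(300, 350) [ 16  60 149]
(380, 375) [ 15 139 114]
(410, 355) [ 16 131 101]
(480, 290) [16 58 96]
(520, 300) [ 16 145 155]
(350, 330) [ 17  60 152]
(350, 335, 455, 390) 0.034 ((457.96844482421875, -113.17906188964844), (58.70726776123047, 188.53880310058594), 13.821755409240723) [[407.0, -29.0], [452.0, -212.0], [509.0, -198.0], [464.0, -15.0]] 877.5
(350, 335, 455, 390) 0.02 ((458.6742248535156, -112.97898864746094), (59.391136169433594, 190.7350616455078), 13.821733474731445) [[407.0, -27.0], [453.0, -213.0], [510.0, -198.0], [465.0, -13.0]] 877.5
(455, 280, 560, 325) 0.034 ((594.5706787109375, -342.874267578125), (57.231529235839844, 188.03245544433594), 5.6966094970703125) [[557.0, -252.0], [575.0, -439.0], [632.0, -434.0], [614.0, -246.0]] 831.5
(455, 280, 560, 325) 0.02 ((596.86767578125, -345.3497619628906), (57.89827346801758, 190.22283935546875), 5.6966094970703125) [[559.0, -254.0], [578.0, -443.0], [635.0, -437.0], [616.0, -248.0]] 831.5
(272, 300, 340, 345) 0.018 ((539.6612548828125, 117.70697021484375), (42.07263946533203, 115.53380584716797), 3.2476906776428223) [[515.0, 174.0], [522.0, 59.0], [564.0, 61.0], [557.0, 177.0]] 364.0
```

View pics/m1.png

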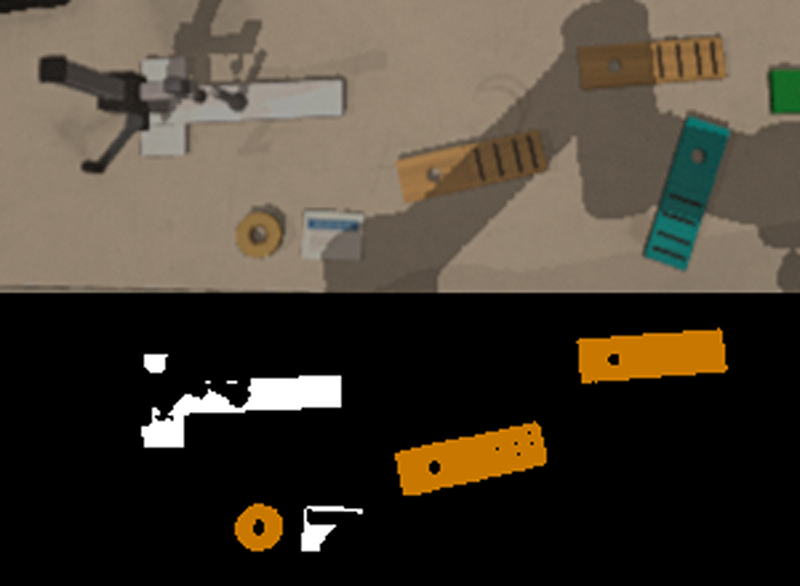

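The crop shows the white base ending near full-frame px (208,207), the rod tip near (169.6,208.2) and the lever pin near (115.6,232.6). Both block masks are clean. Next I'll triangulate the pin and grip, then plan.

```bash
cat >> h.py <<'E'
def plan(x,y,z,yaw):
    s=readout.sense(); M=R.from_rotvec(s["orientation"]).as_matrix()
    d=M.T@(np.array([x,y,z])-s["tcp_pos"])*1000
    y0=np.arctan2(M[1,0],M[0,0]); t=-(np.radians(yaw)-y0); t=(t+np.pi)%(2*np.pi)-np.pi
    print("at",np.round(s["tcp_pos"],4),"yaw",np.degrees(y0).round(1),"delta mm",d.round(1),"turn",round(t,3),"q",s["joints"].round(2),"F",s["contact_force"].round(1),"w",round(s["grip_width"]*1000,1),"t",s["time_s"])
E
python3 - <<'E'
from h import *
ft,Kt,Wt=cam("top"); fs,Ks,Ws=cam("scene")
def tri(a,b):
    P=[Kt@np.linalg.inv(Wt)[:3],Ks@np.linalg.inv(Ws)[:3]]
    X=cv2.triangulatePoints(P[0],P[1],np.array(a,float).reshape(2,1),np.array(b,float).reshape(2,1))[:,0];X=X[:3]/X[3]
    print(X.round(3),proj(Kt,Wt,X).round(1),a,proj(Ks,Ws,X).round(1),b)
tri((115.6,232.6),(363*.64,378*.64))
tri((146,198),(344*.64,338*.64))
print(ray(Kt,Wt,(169.6,208.2),.128))
a=cv2.resize(fs[190:300,180:290],(600,600),interpolation=2)
save(a,"s2")
plan(.44,.40,.40,93)
E
```

```text
[0.442 0.307 0.18 ] [115.3 231.9] (115.6, 232.6) [233.2 242.1] (232.32, 241.92000000000002)
[0.541 0.217 0.189] [146.5 199.2] (146, 198) [218.9 216. ] (220.16, 216.32)
[0.5219149  0.16167206 0.128     ]
at [ 0.176  -0.5209  0.2311] yaw 18.7 delta mm [ 544.9 -788.1 -168.4] turn -1.297 q [-1.46  0.38  1.3  -0.    1.46 -0.22] F [ 0.2 -0.5  0.3] w 85.3 t 0.25
```

View pics/s2.png

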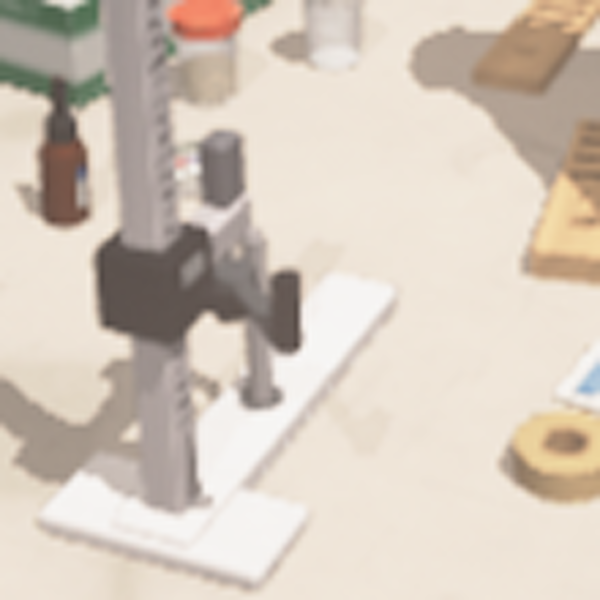

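The scene crop shows the lever pin at (287,300) in the crop, the grip at (222,160) and a low, dark rod/probe foot. I'll fly over there.

Call:
{"method": "play_rows", "body": {
  "deltas": [
    [100, [35.5, -11.2, -15], 0],
    [100, [35.5, -11.2, -15], 0],
    [100, [35.5, -11.2, -15], 0],
    [100, [35.5, -11.2, -15], 0],
    [100, [35.5, -11.2, -15], 0]
  ]
}}

```text
time_s: 0.75
tcp_pos: [0.3273, -0.4101, 0.3069]
orientation: [-3.1, -0.509, 0.0]
contact_force: [-0.1, 0.2, 0.6]
grip_width: 0.0852
grasp_force: 0.0
```

Call:
{"method": "play_rows", "body": {
  "deltas": [
    [100, [35.5, -11.2, -15], 0],
    [100, [35.5, -11.2, -15], 0],
    [100, [35.5, -11.2, -15], 0],
    [100, [35.5, -11.2, -15], 0],
    [100, [35.5, -11.2, -15], 0]
  ]
}}

```text
time_s: 1.25
tcp_pos: [0.4775, -0.3001, 0.3819]
orientation: [-3.1, -0.509, 0.0]
contact_force: [-0.1, -1.1, 0.8]
grip_width: 0.0855
grasp_force: 0.0
```

Call:
{"method": "play_rows", "body": {
  "deltas": [
    [100, [12.7, -45, 0], 0],
    [100, [12.7, -45, 0], 0],
    [100, [12.7, -45, 0], 0],
    [100, [12.7, -45, 0], 0],
    [100, [12.7, -45, 0], 0]
  ]
}}

```text
time_s: 1.75
tcp_pos: [0.4641, -0.066, 0.3813]
orientation: [-3.1, -0.509, -0.0]
contact_force: [0.5, 0.5, 0.5]
grip_width: 0.0854
grasp_force: 0.0
```

Call:
{"method": "play_rows", "body": {
  "deltas": [
    [100, [12.7, -45, 0], 0],
    [100, [12.7, -45, 0], 0],
    [100, [12.7, -45, 0], 0],
    [100, [12.7, -45, 0], 0],
    [100, [0, 0, 0], 0]
  ]
}}

```text
time_s: 2.25
tcp_pos: [0.4541, 0.1233, 0.3815]
orientation: [-3.097, -0.519, -0.001]
contact_force: [-1.3, -0.3, 0.1]
grip_width: 0.0854
grasp_force: 0.0
```

Call:
{"method": "play_rows", "body": {
  "deltas": [
    [100, [0, 0, 0], -0.13],
    [100, [0, 0, 0], -0.13],
    [100, [0, 0, 0], -0.13],
    [100, [0, 0, 0], -0.13],
    [100, [0, 0, 0], -0.13]
  ]
}}

```text
time_s: 2.75
tcp_pos: [0.4552, 0.1184, 0.3812]
orientation: [-2.771, -1.479, 0.001]
contact_force: [0.5, 0.1, -0.4]
grip_width: 0.0852
grasp_force: 0.0
```

Call:
{"method": "play_rows", "body": {
  "deltas": [
    [0, [0, 0, 0], -0.13],
    [0, [0, 0, 0], -0.13],
    [0, [0, 0, 0], -0.13],
    [0, [0, 0, 0], -0.13],
    [0, [0, 0, 0], -0.13]
  ]
}}

```text
time_s: 3.25
tcp_pos: [0.4552, 0.1184, 0.3812]
orientation: [-2.154, -2.287, 0.001]
contact_force: [-0.5, -0.5, -0.7]
grip_width: 0.0124
grasp_force: 0.0
```

```bash
python3 - <<'E'
from h import *
f,K,W=cam("wrist"); save(cv2.resize(f,(800,600)),"w1"); np.savez("w1",f=f,K=K,W=W); print(W.round(3))
plan(.442,.36,.40,93)
E
```

```text
[[ 0.998  0.057  0.019  0.45 ]
 [ 0.06  -0.945 -0.322  0.203]
 [-0.001  0.322 -0.947  0.524]
 [ 0.     0.     0.     1.   ]]
at [0.4552 0.1184 0.3812] yaw 93.8 delta mm [242.    2.7 -18.8] turn 0.014 q [ 0.    0.17  1.17 -0.    1.8  -0.06] F [ 0.1  0.6 -0.2] w 4.8 t 3.3
```

View pics/w1.png

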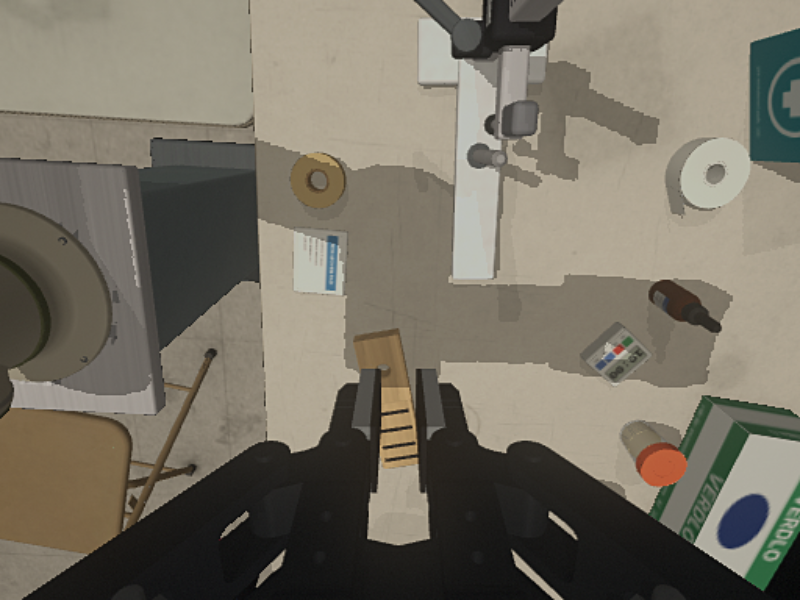

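The wrist view shows the base end corners at (453,278) and (496,279), the rod tip at (499,158) with its foot at (478,156), the grip top at (519,120) and the far cross-foot corners at (418,83) and (547,83).

```bash
python3 - <<'E'
from h import *
d=np.load("w1.npz");K,W,f=d["K"],d["W"],d["f"]
r=lambda u,v,z:print((u,v,z),(ray(K,W,(u*.64-.2,v*.64-.2),z)*1000).round(1)[:2])
r(499,158,.128); r(478,156,.018); r(453,278,.018); r(496,279,.018); r(458,100,.018); r(418,83,.014); r(547,83,.014)
for z in(.185,.195):r(519,113,z)
r(362,470,.03)
for z in(.165,.18,.19): r(466,36,z)
a=f[0:190,250:380]; save(cv2.resize(a,None,fx=3.1,fy=3.1,interpolation=2),"w1c")
E
```

```text
(499, 158, 0.128) [534.4 197.3]
(478, 156, 0.018) [535.3 196.4]
(453, 278, 0.018) [522.1  61.1]
(496, 279, 0.018) [571.7  62.8]
(458, 100, 0.018) [508.6 249.4]
(418, 83, 0.014) [466.8 263.2]
(547, 83, 0.014) [597.8 271. ]
(519, 113, 0.185) [532.2 228.4]
(519, 113, 0.195) [529.8 227.7]
(362, 470, 0.03) [ 427.  -203.4]
(466, 36, 0.165) [493.1 277. ]
(466, 36, 0.18) [491.3 273.9]
(466, 36, 0.19) [490.1 271.9]
```

View pics/w1c.png

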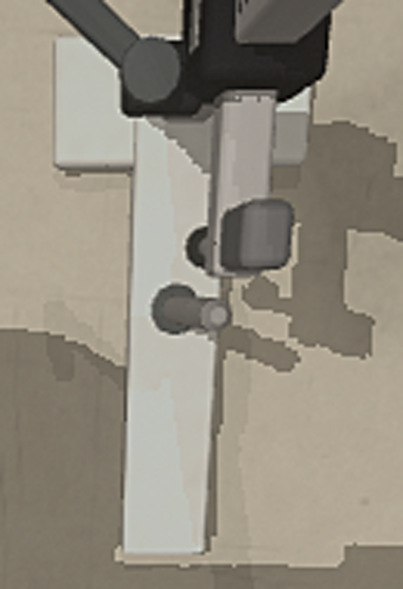

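The crop confirms rod tip, probe and lever placement. Moving nearer for one look at the pin.

Call:
{"method": "play_rows", "body": {
  "deltas": [
    [0, [34, -3, 0], 0],
    [0, [34, -3, 0], 0],
    [0, [34, -4, 0], 0],
    [0, [0, 0, 0], 0]
  ]
}}

```text
time_s: 3.7
tcp_pos: [0.4389, 0.2226, 0.3812]
orientation: [-2.158, -2.282, -0.0]
contact_force: [-0.3, -0.5, 0.3]
grip_width: 0.0001
grasp_force: 0.0
```

```bash
python3 - <<'E'
from h import *
f,K,W=cam("wrist"); save(cv2.resize(f,(640,480)),"w2"); np.savez("w2",f=f,K=K,W=W)
for z in(.147,.18): print(proj(K,W,(.4403,.3177,z))*1.25)
plan(.438,.356,.26,94)
E
```

```text
[325.13326335 104.43791613]
[325.78015924 103.36404812]
at [0.4393 0.2211 0.3811] yaw 93.2 delta mm [134.8   6.2 121.1] turn -0.015 q [ 0.23  0.21  1.12 -0.    1.81  0.17] F [ 0.5 -0.6 -0.2] w 0.2 t 3.75
```

View pics/w2.png

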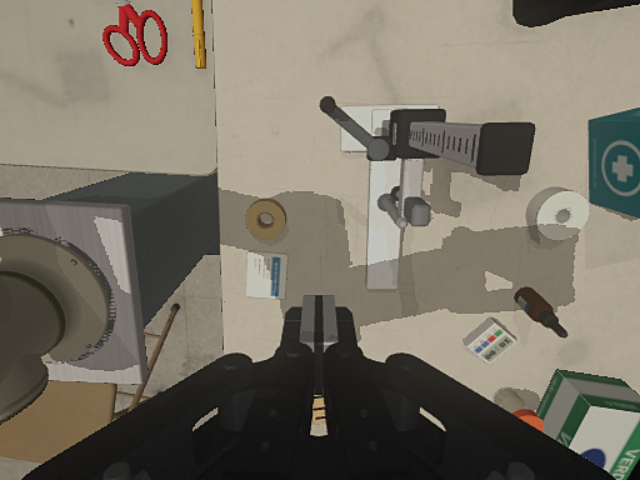

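The pin at (328,104) matches the prediction of (325,104). I'll go beyond it, descend and push.

Call:
{"method": "play_rows", "body": {
  "deltas": [
    [0, [45, 2, 20], -0.015],
    [0, [45, 2, 20], 0],
    [0, [45, 2, 20], 0],
    [0, [0, 0, 40], 0],
    [0, [0, 0, 40], 0]
  ]
}}

```text
time_s: 4.25
tcp_pos: [0.4371, 0.3554, 0.2399]
orientation: [2.143, 2.296, 0.001]
contact_force: [1.0, 0.6, -0.9]
grip_width: 0.0
grasp_force: 0.0
```

Call:
{"method": "play_rows", "body": {
  "deltas": [
    [0, [0, 0, 40], 0],
    [0, [0, 0, 36], 0],
    [0, [0, 0, 0], 0],
    [0, [-10, 0, 0], 0],
    [0, [-10, 0, 0], 0]
  ]
}}

```text
time_s: 4.75
tcp_pos: [0.4394, 0.3347, 0.1675]
orientation: [2.142, 2.296, 0.005]
contact_force: [-0.9, 0.2, 0.5]
grip_width: 0.0002
grasp_force: 0.0
```

```bash
python3 - <<'E'
from h import *
plan(.436,.272,.163,94)
f,K,W=cam("scene"); save(cv2.resize(f[150:300,160:340],(720,600)),"s3")
E
```

```text
at [0.4394 0.3347 0.1675] yaw 94.0 delta mm [-62.3  -7.8   4.4] turn -0.0 q [ 0.44  0.44  1.4  -0.    1.3   0.37] F [-0.9  0.2  0.5] w 0.2 t 4.75
```

View pics/s3.png

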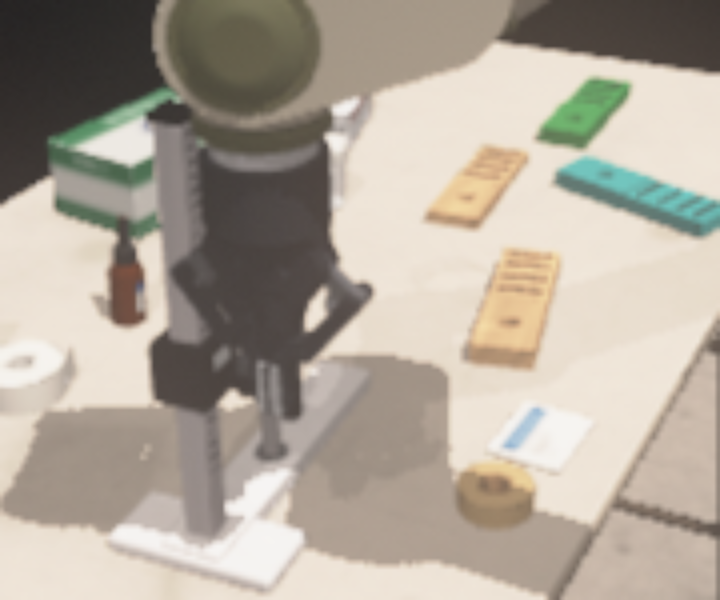

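The fingers stand just behind the pin, which is visible at (290,390). Pushing the lever open.

Call:
{"method": "play_rows", "body": {
  "deltas": [
    [0, [-10, -2, 0], 0],
    [0, [-10, -2, 0], 0],
    [0, [-10, -2, 0], 0],
    [0, [-10, 0, 0], 0],
    [0, [-10, 0, 0], 0]
  ]
}}

```text
time_s: 5.3
tcp_pos: [0.436, 0.2843, 0.1658]
orientation: [2.142, 2.297, 0.002]
contact_force: [-1.0, 2.2, 1.0]
grip_width: 0.0005
grasp_force: 0.8
```

Call:
{"method": "play_rows", "body": {
  "deltas": [
    [0, [-10, 0, 0], 0],
    [0, [-4, 0, 0], 0],
    [0, [0, 0, 0], 0],
    [0, [0, 0, 0], 0]
  ]
}}

```text
time_s: 5.7
tcp_pos: [0.4367, 0.271, 0.1652]
orientation: [2.142, 2.298, -0.001]
contact_force: [0.5, -0.1, 0.1]
grip_width: -0.0001
grasp_force: 0.0
```

Call:
{"method": "play_rows", "body": {
  "deltas": [
    [0, [15, 0, 0], 0],
    [0, [0, 0, -40], 0],
    [0, [0, 0, -50], 0],
    [0, [-50, 0, -50], 0],
    [0, [-50, 0, 0], 0]
  ]
}}

```text
time_s: 6.2
tcp_pos: [0.4428, 0.2025, 0.2953]
orientation: [2.133, 2.299, 0.012]
contact_force: [1.7, -0.7, -1.3]
grip_width: -0.0001
grasp_force: 0.0
```

```bash
python3 - <<'E'
from h import *
f,K,W=cam("wrist"); np.savez("w3",f=f,K=K,W=W)
print(proj(K,W,(.434,.253,.18)),proj(K,W,(.440,.318,.18)),proj(K,W,(.533,.225,.189)))
f2,K2,W2=cam("top"); a=f[40:230,150:410]; b=cv2.resize(f2[150:280,60:240],(360,260))
o=np.zeros((600,800,3),np.uint8); o[:380,:520]=cv2.resize(a,(520,380)); o[340:600,440:800]=b; save(o,"w3")
plan(.533,.225,.30,94)
E
```

```text
[247.41207843 133.21746964] [260.24282506  52.33673524] [356.44113283 174.63822422]
at [0.4422 0.1982 0.2917] yaw 93.8 delta mm [20.7 92.3 -8.2] turn -0.004 q [ 0.18  0.22  1.35 -0.    1.56  0.11] F [-0.3  0.3 -0.9] w -0.0 t 6.3
```

View pics/w3.png

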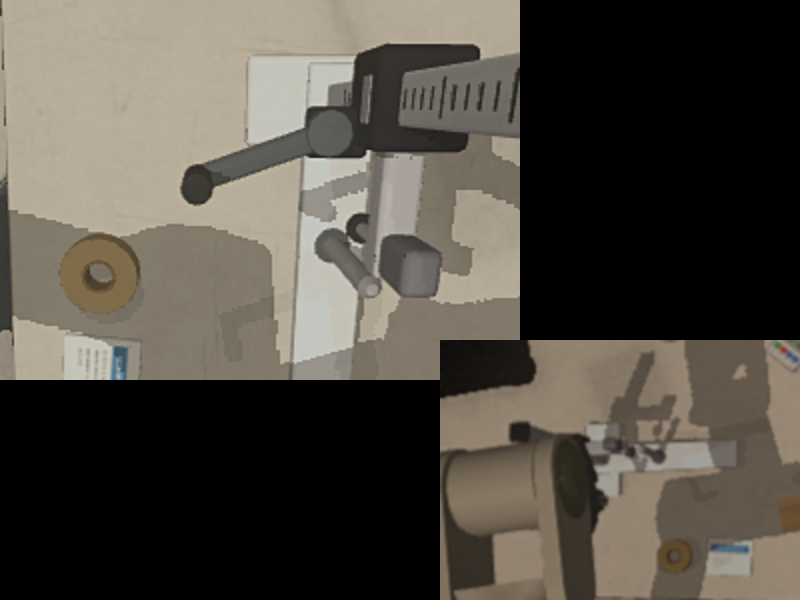

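The lever is open: its pin at frame (248.5,132.5) sits where predicted. The grip's top face is at about (355,165). I'll triangulate the grip from w1 and w3.

```bash
python3 - <<'E'
from h import *
a=np.load("w1.npz");b=np.load("w3.npz")
P=[d["K"]@np.linalg.inv(d["W"])[:3] for d in(a,b)]
X=cv2.triangulatePoints(P[0],P[1],np.array([[333.2],[71.6]]),np.array([[355.5],[164.]]))[:,0];X=X[:3]/X[3];print(X)
for z in(.18,.19,.2,.21,.22): print(z,ray(a["K"],a["W"],(333.2,71.6),z)[:2],ray(b["K"],b["W"],(355.5,164.),z)[:2])
E
```

```text
[0.53752499 0.23030982 0.16951246]
0.18 [0.53469248 0.22941527] [0.53379648 0.23260964]
0.19 [0.53224414 0.22864913] [0.52998961 0.23470788]
0.2 [0.52979581 0.22788299] [0.52618274 0.23680612]
0.21 [0.52734748 0.22711684] [0.52237586 0.23890435]
0.22 [0.52489915 0.2263507 ] [0.51856899 0.24100259]
```

Call:
{"method": "play_rows", "body": {
  "deltas": [
    [50, [8, 31, 0], 0],
    [50, [8, 31, 0], 0],
    [50, [8, 31, 0], 0],
    [50, [0, 0, 40], 0],
    [50, [0, 0, 40], 0]
  ]
}}

```text
time_s: 6.8
tcp_pos: [0.5334, 0.2332, 0.2093]
orientation: [2.141, 2.299, 0.002]
contact_force: [0.7, -0.0, -0.8]
grip_width: 0.0429
grasp_force: 0.0
```

```bash
python3 - <<'E'
from h import *
plan(.533,.228,.158,94)
f,K,W=cam("scene"); g,K2,W2=cam("wrist")
o=np.zeros((560,800,3),np.uint8); o[:,:400]=cv2.resize(f[150:290,180:280],(400,560)); o[:300,400:]=cv2.resize(g[100:250,170:370],(400,300)); save(o,"s4")
E
```

```text
at [0.5334 0.2332 0.2093] yaw 94.1 delta mm [-5.2 -0.8 51.3] turn 0.001 q [0.21 0.45 1.24 0.   1.44 0.14] F [ 0.7 -0.  -0.8] w 42.9 t 6.8
```

View pics/s4.png

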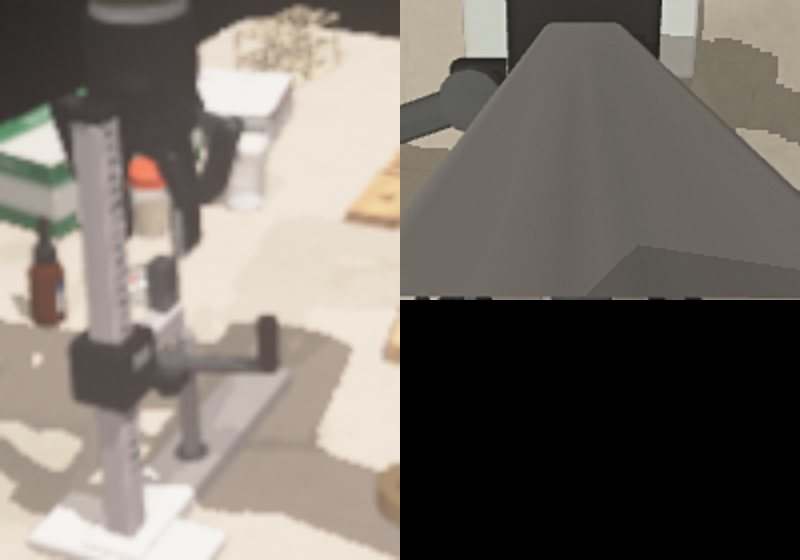

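The fingers stand on either side of and above the grip at (162,283). Descend, close and raise.

Call:
{"method": "play_rows", "body": {
  "deltas": [
    [50, [-3, 0, 17], 0],
    [50, [-2, 0, 17], 0],
    [50, [0, 0, 17], 0],
    [50, [0, 0, 0], 0],
    [0, [0, 0, 0], 0]
  ]
}}

```text
time_s: 7.4
tcp_pos: [0.5336, 0.2272, 0.1614]
orientation: [2.141, 2.298, 0.003]
contact_force: [0.4, 0.5, 0.3]
grip_width: 0.029
grasp_force: 0.0
```

Call:
{"method": "play_rows", "body": {
  "deltas": [
    [0, [0, 0, 0], 0],
    [0, [0, 0, 0], 0],
    [0, [0, 0, 0], 0]
  ]
}}

```text
time_s: 7.7
tcp_pos: [0.5337, 0.227, 0.1609]
orientation: [2.141, 2.297, 0.004]
contact_force: [2.3, 3.9, 3.7]
grip_width: 0.0171
grasp_force: 58.9
```

Gripped: the width reads 17–18 mm. Raising.

Call:
{"method": "play_rows", "body": {
  "deltas": [
    [0, [0, 0, -15], 0],
    [0, [0, 0, -25], 0],
    [0, [0, 0, -25], 0],
    [0, [0, 0, -25], 0],
    [0, [0, 0, -25], 0]
  ]
}}

```text
time_s: 8.2
tcp_pos: [0.5336, 0.2269, 0.2746]
orientation: [-2.142, -2.298, -0.002]
contact_force: [8.8, 5.7, -9.1]
grip_width: 0.0171
grasp_force: 59.4
```

Call:
{"method": "play_rows", "body": {
  "deltas": [
    [0, [0, 0, -11], 0],
    [0, [0, 0, 0], 0],
    [0, [0, 0, 0], 0],
    [55, [0, 0, 0], 0],
    [55, [0, 0, 0], 0]
  ]
}}

```text
time_s: 8.7
tcp_pos: [0.5328, 0.2262, 0.2854]
orientation: [-2.142, -2.297, 0.002]
contact_force: [-0.1, -0.5, 0.4]
grip_width: 0.0454
grasp_force: 0.0
```

```bash
python3 - <<'E'
from h import *
plan(.533,.1,.42,94)
f,K,W=cam("scene"); f2,K2,W2=cam("top")
o=np.zeros((480,800,3),np.uint8); o[:,:400]=cv2.resize(f[100:280,180:330],(400,480)); o[:300,400:]=cv2.resize(f2[160:280,60:220],(400,300)); save(o,"s5")
E
```

```text
at [0.5328 0.2262 0.2854] yaw 94.0 delta mm [-125.9   -8.7 -134.5] turn 0.0 q [ 0.2   0.4   1.11 -0.    1.63  0.13] F [-0.1 -0.5  0.4] w 45.4 t 8.7
```

View pics/s5.png

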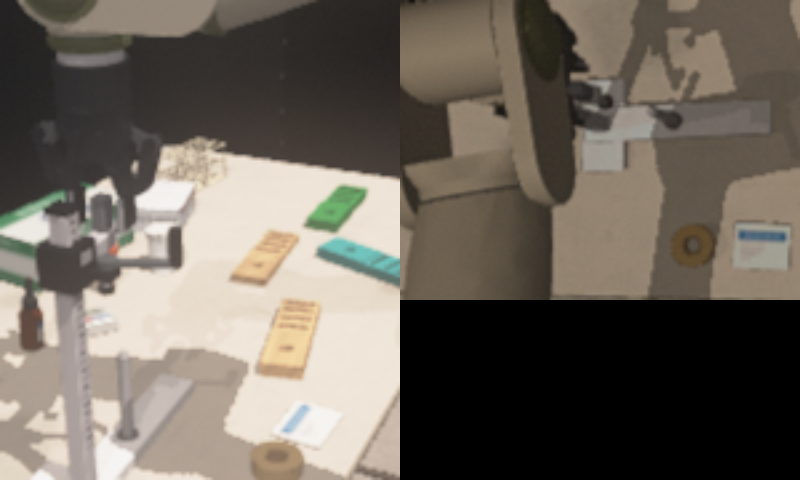

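The slide is up and the lever still open. Release, then move near block 1 to measure its thickness.

Call:
{"method": "play_rows", "body": {
  "deltas": [
    [55, [0, 0, -40], 0],
    [55, [0, 0, -40], 0],
    [100, [-38, -19, 0], 0],
    [100, [-38, -19, 0], 0],
    [100, [-38, -19, 0], 0]
  ]
}}

```text
time_s: 9.3
tcp_pos: [0.4832, 0.1075, 0.3656]
orientation: [2.142, 2.299, -0.001]
contact_force: [1.1, -1.0, 0.2]
grip_width: 0.0852
grasp_force: 0.0
```

Call:
{"method": "play_rows", "body": {
  "deltas": [
    [100, [-38, -19, 20], 0],
    [100, [-38, -20, 45], 0],
    [100, [0, 0, 45], -0.085],
    [100, [0, 0, 45], -0.085],
    [100, [0, 0, 45], 0]
  ]
}}

```text
time_s: 9.8
tcp_pos: [0.4535, 0.0375, 0.1732]
orientation: [1.937, 2.472, 0.0]
contact_force: [0.9, -0.3, -0.5]
grip_width: 0.0854
grasp_force: 0.0
```

Call:
{"method": "play_rows", "body": {
  "deltas": [
    [100, [0, 0, 40], 0],
    [100, [0, 0, 0], 0],
    [100, [0, 0, 0], 0]
  ]
}}

```text
time_s: 10.1
tcp_pos: [0.4544, 0.0377, 0.1354]
orientation: [1.94, 2.471, -0.0]
contact_force: [0.7, -0.3, -0.7]
grip_width: 0.085
grasp_force: 0.0
```

```bash
python3 - <<'E'
from h import *
plan(.463,-.132,.12,103.8)
f,K,W=cam("wrist"); np.savez("w4",f=f,K=K,W=W); save(cv2.resize(f,(640,480)),"w4")
f2,K2,W2=cam("top");hsv=cv2.cvtColor(f,cv2.COLOR_RGB2HSV)
E
```

```text
at [0.4544 0.0377 0.1354] yaw 103.7 delta mm [-166.9  -32.    15.5] turn -0.001 q [-0.18  0.32  1.7  -0.    1.12 -0.42] F [ 0.7 -0.3 -0.7] w 85.0 t 10.1
```

View pics/w4.png

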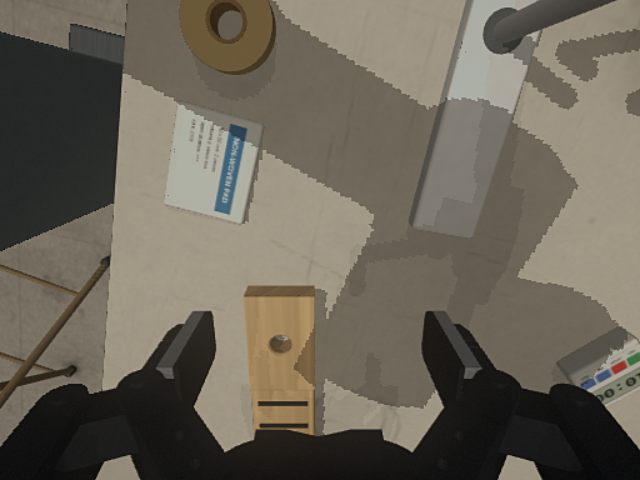

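The wrist view shows block 1 with its front face between rows 287 (table edge) and 296 (top edge), columns 245–315, and its hole at (280,344).

```bash
python3 - <<'E'
from h import *
d=np.load("w4.npz");f,K,W=d["f"],d["K"],d["W"]
c=cv2.resize(f[220:300,185:265],(640,640),interpolation=2)[:560]; save(c,"w4c")
r=lambda u,v,z:(ray(K,W,(u/1.25-.1,v/1.25-.1),z)*1000)
b=[r(244,286.5,0),r(315,287,0)]
print("bottom",b, np.linalg.norm(b[0]-b[1]))
for z in(.014,.02,.027,.034):
    t=[r(245,296.5,z),r(315.5,297,z)]; print(z,t[0].round(1),t[1].round(1),np.linalg.norm(t[0]-t[1]).round(1),"hole",r(280,344,z).round(1))
E
```

```text
bottom [array([406.27880897, -27.41829555,   0.        ]), array([464.53980029, -13.63647699,   0.        ])] 59.868870314362525
0.014 [410.  -28.6  14. ] [465.5 -15.5  14. ] 57.0 hole [446.8 -65.9  14. ]
0.02 [410.6 -25.2  20. ] [464.8 -12.4  20. ] 55.7 hole [446.5 -61.7  20. ]
0.027 [411.3 -21.3  27. ] [464.   -8.8  27. ] 54.2 hole [446.2 -56.8  27. ]
0.034 [411.9 -17.4  34. ] [463.2  -5.2  34. ] 52.7 hole [445.8 -51.9  34. ]
```

View pics/w4c.png

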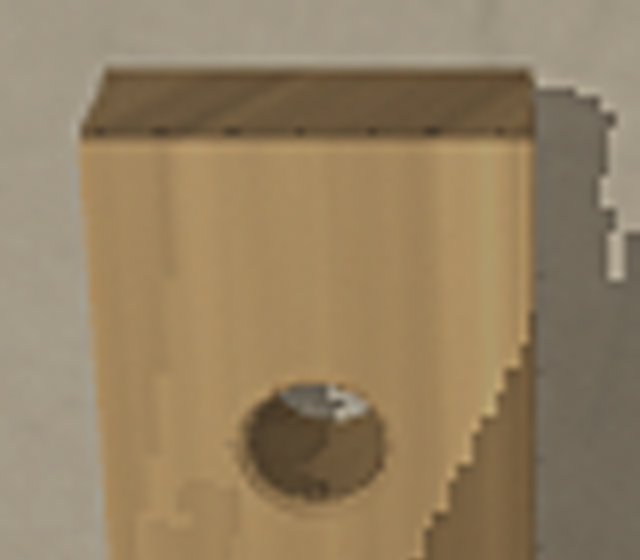

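The crop gives the bottom edge at frame (198.4–251.3, 228.6), the top edge at (195.25–251.9, 236.9) and the hole at (224.4,275.1).

```bash
python3 - <<'E'
from h import *
d=np.load("w4.npz");f,K,W=d["f"],d["K"],d["W"]
r=lambda u,v,z:(ray(K,W,(u-.5,v-.5),z)*1000)
b=[r(198.4,228.6,0),r(251.3,228.6,0)]; print(np.linalg.norm(b[0]-b[1]),b)
for z in(.014,.02,.027,.034):
    t=[r(195.25,236.9,z),r(251.9,236.9,z)]; print(z,t[0].round(1),t[1].round(1),np.linalg.norm(t[0]-t[1]).round(1),"hole",r(224.4,275.1,z).round(1),"end-hole",np.linalg.norm(r(224.4,275.1,z)-(t[0]+t[1])/2).round(1))
E
```

```text
55.68987164284652 [array([408.93964856, -25.56969009,   0.        ]), array([463.03245942, -12.32848101,   0.        ])]
0.014 [408.8 -28.1  14. ] [464.4 -14.5  14. ] 57.2 hole [446.6 -65.3  14. ] end-hole 45.1
0.02 [409.4 -24.8  20. ] [463.7 -11.5  20. ] 55.9 hole [446.4 -61.1  20. ] end-hole 44.1
0.027 [410.1 -20.8  27. ] [462.9  -7.9  27. ] 54.4 hole [446.  -56.2  27. ] end-hole 42.9
0.034 [410.7 -16.9  34. ] [462.1  -4.3  34. ] 52.9 hole [445.7 -51.3  34. ] end-hole 41.7
```

Block 1 is block_c (20 mm), with its hole at (0.4464,-0.0611). Now block 2.

Call:
{"method": "play_rows", "body": {
  "deltas": [
    [100, [-43, 13, 0], 0],
    [100, [-43, 13, 0], 0],
    [100, [-43, 13, 0], 0],
    [100, [-43, 13, 0], 0],
    [100, [-43, 13, 0], 0]
  ]
}}

```text
time_s: 10.7
tcp_pos: [0.5696, -0.1575, 0.137]
orientation: [1.937, 2.468, 0.001]
contact_force: [0.9, 0.8, 0.6]
grip_width: 0.0853
grasp_force: 0.0
```

Call:
{"method": "play_rows", "body": {
  "deltas": [
    [100, [-43, 12, 0], 0],
    [100, [0, 0, 0], 0.14],
    [100, [0, 0, 0], 0],
    [100, [0, 0, 0], 0]
  ]
}}

```text
time_s: 11.1
tcp_pos: [0.5902, -0.1941, 0.1359]
orientation: [2.102, 2.332, 0.001]
contact_force: [0.1, 0.4, 0.1]
grip_width: 0.0853
grasp_force: 0.0
```

```bash
python3 - <<'E'
from h import *
plan(.597,-.364,.12,95.6)
f,K,W=cam("wrist"); np.savez("w5",f=f,K=K,W=W)
print(proj(K,W,(.586,-.25,.02)))
save(cv2.resize(f[200:320,160:320],(800,600),interpolation=2),"w5")
E
```

```text
at [ 0.5902 -0.1941  0.1359] yaw 95.9 delta mm [-169.7  -10.9   16.1] turn 0.006 q [-0.51  0.58  1.24  0.    1.32 -0.61] F [0.1 0.4 0.1] w 85.3 t 11.1
[244.13522217 240.77670568]
```

View pics/w5.png

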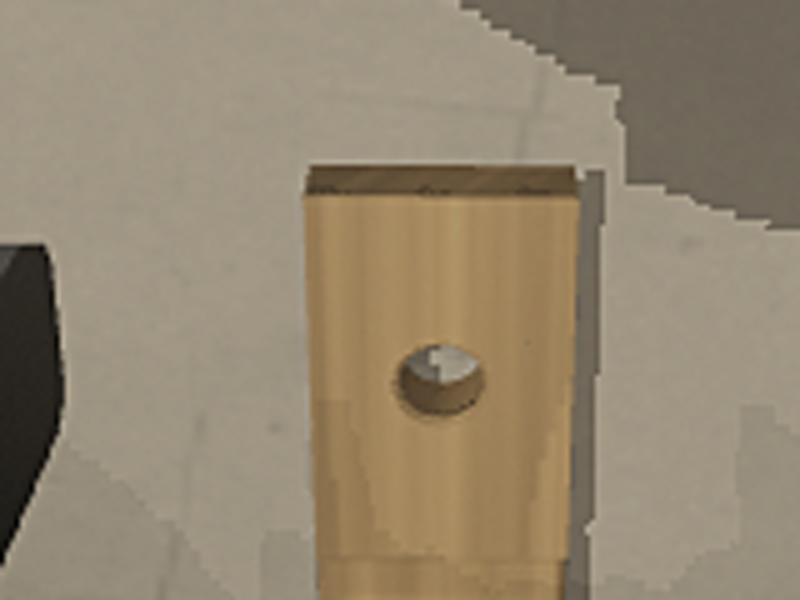

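The block is visibly thinner: end-face rows 167–195, columns 305–580, hole at (440,379) in the crop.

```bash
python3 - <<'E'
from h import *
d=np.load("w5.npz");f,K,W=d["f"],d["K"],d["W"]
r=lambda u,v,z:(ray(K,W,(160+u/5-.5,200+v/5-.5),z)*1000)
b=[r(310,167,0),r(575,167,0)]; print(np.linalg.norm(b[0]-b[1]),b)
for z in(.014,.02):
    t=[r(305,195,z),r(580,195,z)]; h=r(440,379,z); print(z,t[0].round(1),t[1].round(1),np.linalg.norm(t[0]-t[1]).round(1),"hole",h.round(1),"end-hole",np.linalg.norm(h-(t[0]+t[1])/2).round(1), "ang",np.degrees(np.arctan2(*(t[1]-t[0])[1::-1])))
plan(.463,-.129,.12,103.75)
E
```

```text
56.23060273340383 [array([ 561.60135333, -253.98378798,    0.        ]), array([ 617.53352604, -248.19822496,    0.        ])]
0.014 [ 562.  -253.1   14. ] [ 617.5 -247.4   14. ] 55.8 hole [ 593.4 -293.9   14. ] end-hole 43.7 ang 5.903813058081937
0.02 [ 562.5 -249.9   20. ] [ 616.7 -244.3   20. ] 54.5 hole [ 593.2 -289.7   20. ] end-hole 42.8 ang 5.903813058081994
at [ 0.5901 -0.1938  0.1358] yaw 95.9 delta mm [  77.6 -119.7   15.6] turn -0.136 q [-0.51  0.58  1.24  0.    1.32 -0.61] F [ 0.3 -0.8 -0.1] w 85.2 t 11.15
```

Block 2 is block_d (14 mm), with its hole at (0.5936,-0.2945). Now pick up block_c.

Call:
{"method": "play_rows", "body": {
  "deltas": [
    [100, [26, -40, 0], 0],
    [100, [26, -40, 0], 0],
    [100, [25.6, -39.7, 0], 0],
    [100, [0, 0, 30], -0.136],
    [100, [0, 0, 30], 0]
  ]
}}

```text
time_s: 11.65
tcp_pos: [0.4629, -0.1282, 0.0758]
orientation: [1.932, 2.471, 0.001]
contact_force: [0.4, -0.9, -0.4]
grip_width: 0.0852
grasp_force: 0.0
```

```bash
python3 - <<'E'
from h import *
plan(.463,-.129,.002,103.75)
f,K,W=cam("wrist"); np.savez("w6",f=f,K=K,W=W); save(cv2.resize(f,(512,384)),"w6")
print(proj(K,W,(.4464,-.0611,.02)),proj(K,W,(.463,-.129,.02)))
E
```

```text
at [ 0.4629 -0.1282  0.0758] yaw 104.0 delta mm [-0.6 -0.4 73.8] turn 0.004 q [-0.52  0.45  1.72  0.    0.97 -0.76] F [ 0.4 -0.9 -0.4] w 85.2 t 11.65
[253.75326913 116.91697659] [253.47453896 214.1784927 ]
```

View pics/w6.png

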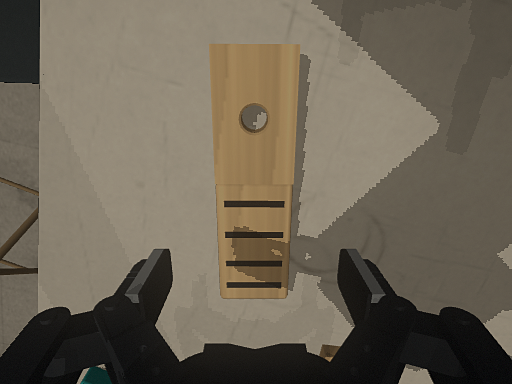

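The hole at (254,117) matches the prediction, and the block is centred between the fingers. That was my 15th picture, one over the limit of 14, so from here I work from numbers only.

Call:
{"method": "play_rows", "body": {
  "deltas": [
    [100, [0, 0, 25], 0],
    [100, [0, 0, 25], 0],
    [100, [0, 0, 14], 0],
    [100, [0, 0, 8], 0],
    [100, [0, 0, 0], 0]
  ]
}}

```text
time_s: 12.2
tcp_pos: [0.4633, -0.1289, 0.0026]
orientation: [-1.942, -2.468, 0.0]
contact_force: [1.0, 0.1, 0.8]
grip_width: 0.0854
grasp_force: 0.0
```

Call:
{"method": "play_rows", "body": {
  "deltas": [
    [0, [0, 0, 0], 0],
    [0, [0, 0, 0], 0],
    [0, [0, 0, 0], 0],
    [0, [0, 0, 0], 0],
    [0, [0, 0, 0], 0]
  ]
}}

```text
time_s: 12.7
tcp_pos: [0.4637, -0.1293, 0.0038]
orientation: [1.943, 2.466, 0.0]
contact_force: [-1.4, 0.6, 7.4]
grip_width: 0.0548
grasp_force: 63.6
```

Call:
{"method": "play_rows", "body": {
  "deltas": [
    [0, [0, 0, -20], 0],
    [0, [0, 0, -40], 0],
    [0, [0, 0, -40], 0],
    [0, [0, 0, -35], 0],
    [0, [0, 0, -10], 0.07]
  ]
}}

```text
time_s: 13.2
tcp_pos: [0.4643, -0.1297, 0.1516]
orientation: [2.026, 2.392, 0.002]
contact_force: [-0.5, 0.7, -2.3]
grip_width: 0.0543
grasp_force: 64.4
```

Call:
{"method": "play_rows", "body": {
  "deltas": [
    [0, [0, 0, 0], 0.1],
    [0, [25, 10, 0], 0],
    [0, [35, 14, 0], 0],
    [0, [35, 14, 0], 0],
    [0, [35, 14, 0], 0]
  ]
}}

```text
time_s: 13.7
tcp_pos: [0.5067, 0.0054, 0.1481]
orientation: [2.147, 2.293, 0.0]
contact_force: [0.7, 0.1, -1.2]
grip_width: 0.0541
grasp_force: 64.4
```

Call:
{"method": "play_rows", "body": {
  "deltas": [
    [0, [35, 14, 0], 0],
    [0, [35, 14, 0], 0],
    [0, [30, 12, 0], 0],
    [0, [0, 0, 0], 0],
    [0, [0, 0, 0], 0]
  ]
}}

```text
time_s: 14.2
tcp_pos: [0.5396, 0.1068, 0.1477]
orientation: [2.145, 2.295, -0.0]
contact_force: [-1.0, -0.3, -1.3]
grip_width: 0.0545
grasp_force: 64.4
```

```bash
python3 - <<'E'
from h import *
plan(.540,.127,.148,94)
f,K,W=cam("wrist"); np.savez("w7",f=f,K=K,W=W); save(f,"w7")
s=readout.sense();z=s["tcp_pos"][2]+.0162
M=R.from_rotvec(s["orientation"]).as_matrix(); h=s["tcp_pos"]+70e-3*M[:,0]; h[2]=z
print("hole pred px",proj(K,W,h),"rod tip px",proj(K,W,(.535,.197,.128)),"block top z",z)
p=proj(K,W,h).round().astype(int);hsv=cv2.cvtColor(f,cv2.COLOR_RGB2HSV)
a=hsv[p[1]-26:p[1]+28:2,p[0]-40:p[0]+42:2]
for ch in(1,2):
  print("\n".join(" ".join("%3d"%v for v in r) for r in a[:,:,ch]));print()
print(p)
E
```

```text
at [0.5396 0.1068 0.1477] yaw 93.9 delta mm [20.1  1.8 -0.3] turn -0.002 q [-0.02  0.46  1.43 -0.    1.25 -0.09] F [-1.  -0.3 -1.3] w 54.5 t 14.2
hole pred px [254.08197328 130.38946695] rod tip px [257.11722486  81.05462813] block top z 0.1638663415643026
116 114 114 116 116 112 118 118 114 116  79 117 115 116 115 116 113 117 117 113 117 115 114 115 117 116 116 116 118 118 114 117 116 116 116 112 117 115 113 114 111
112 114 114 116 115 114 114 116 115 115 113 114 113 116 116 116 114 118 114 116 119 116 117 114 113 115 116 116 114 115 117 118 116 116 112 116 117 114 117 115 115
114 116 115 116 114 116 115 116 115 112 113 116 115 115 116 112 116 117 120 123 125 122 119 115 118 114 116 116 112 114 114 118 116 114 114 118 116 118 114 116 115
114 113 114 115 114 115 113 114 115 113 114 116 114 116 117 121 131  61  13  15  18  16  37  89 127 119 114 113 112 113 115 116 114 116 116 117 117 115 114 117 114
116 113 115 114 114 117 116 116 116 112 114 116 116 120 134  16  19  21  23  22  26  27  25  22  18  35 127 116 117 114 115 119 114 116 116 117 118 117 114 115 114
114 114 112 116 115 115
[... 7324 characters left out ...]
9 119 117 117 118 118 119 123 129
135 136 136 137 139 138 137 135 134 135 137 137 138 119 119 120 122 100  93  94  95  85  86  99 106 104 102  96 118 119 120 120 121 118 116 117 116 117 120 123 127
135 136 136 137 138 139 136 135 134 135 137 137 136 136 124 117 117 118 120 121 123 106 108 105 104 100 108 120 118 119 121 120 120 118 116 117 118 118 121 124 127
135 136 135 137 139 139 136 134 133 135 136 136 135 134 133 133 130 117 116 116 119 100 102 102 124 123 121 119 118 119 120 120 119 117 116 116 116 117 120 124 127
136 136 136 137 139 139 138 135 134 135 136 136 135 135 133 132 132 133 134 134 135 137 140 124 122 121 120 118 117 119 120 120 118 118 118 117 117 120 122 125 127

[254 130]
```

```bash
python3 - <<'E'
from h import *
d=np.load("w3.npz");print(ray(d["K"],d["W"],(335,183),.128)*1000)
print(ray(d["K"],d["W"],(315.5,163),.018)*1000)
f=d["f"][170:197,322:350]; g=cv2.cvtColor(f,cv2.COLOR_RGB2GRAY)
print("\n".join(" ".join("%3d"%v for v in r) for r in g[::1]))
d=np.load("w4.npz");print(ray(d["K"],d["W"],(502/1.25,30/1.25),.018)*1000)
E
```

```text
[534.74569543 198.60029129 128.        ]
[536.15301602 195.82081204  18.        ]
103 102 100  98  95  92  85  76 110 117 112 106 108 108 112  86 173 134  72  71  73  73  73  75  73  74  74  74
103 102 109 110  98  94  90  85  76  92 110 108 110 107 113 161 179 136  73  71  73  74  74  75  74  75  75  74
111 112 110 109 108  98  93  90  85  77  98 108 109 106 115 163 178 104  68  72  74  75  75  74  74  73  74  74
108 110 109 109 109  99  95  93  90  83  90 108 110 105 122 165 179 104  69  72  74  73  73  74  74  74  72  73
106 107 110 108 108 108 100  96  92  89  84 106 111 103 126 167 180 108  70  71  73  75  75  74  74  74  72  72
101 105 108 109 109 108  99  98  96  92  87  87 107 105 131 169 180  77  65  70  74  75  74  73  74  73  75  72
 92 102 105 108 109 109 101 100  99  95  90  86  86  99 138 171 180 135  73  70  74  75  74  74  74  74  73  72
 95  94 103 107 108 110 101 100  98  97  93  88  77  83 119 165 177 157  72  67  73  74  74  73  75  73  73  73
155  91  95 102 106 109 109 101  99  90 114 119 118 120  97 136 162 159 112  64  69  73  75  74  74  74  73  73
205 155  9
[... 1346 characters left out ...]
194 194 200 177 114 107 104 168 167 166 165 165 166 166 166 163 173 172 172 172 174 172 174 180 121
193 193 194 194 195 200 148 109 109 104 168 165 164 163 165 164 164 165 163 173 172 172 172 172 172 175 185 125
194 194 194 195 195 199 150 109 109 103 168 167 164 165 165 164 165 164 163 171 172 173 171 171 176 179 122 119
194 194 194 194 195 198 142 108 109 104 168 166 165 165 165 164 165 164 162 173 172 172 173 173 178 183 125 122
194 194 193 193 197 195 130 107 110 106 168 165 163 164 164 164 164 164 163 173 173 173 175 179 184 124 118 122
193 193 193 193 196 188 118 108 110 104 169 166 164 165 165 164 165 164 162 173 173 175 183 122 117 119 122 122
[535.22675287 197.20665677  18.        ]
```

Call:
{"method": "play_rows", "body": {
  "deltas": [
    [0, [10, 1, 0], 0],
    [0, [10.5, 0.7, 0], 0],
    [0, [0, 0, 0], 0],
    [0, [0, 0, 0], 0]
  ]
}}

```text
time_s: 14.65
tcp_pos: [0.5401, 0.1271, 0.1475]
orientation: [2.146, 2.294, -0.0]
contact_force: [-0.6, 0.3, -1.8]
grip_width: 0.0543
grasp_force: 64.4
```

```bash
python3 - <<'E'
from h import *
plan(.5399,.1275,.148,94)
f,K,W=cam("wrist"); np.savez("w8",f=f,K=K,W=W)
print(proj(K,W,(.535,.1973,.128)))
g=cv2.cvtColor(f,cv2.COLOR_RGB2GRAY);hsv=cv2.cvtColor(f,cv2.COLOR_RGB2HSV)
print("\n".join(" ".join("%3d%s"%(g[y,x],"*" if hsv[y,x,1]<60 else " ") for x in range(228,282,2)) for y in range(104,158,2)))
E
```

```text
at [0.5401 0.1271 0.1475] yaw 93.8 delta mm [ 0.4 -0.2 -0.5] turn -0.003 q [ 0.02  0.46  1.42 -0.    1.26 -0.05] F [-0.6  0.3 -1.8] w 54.3 t 14.65
[253.38578067 120.21795484]
103  104  105  104  104  103  102  102  101  102  101  102  104  105  104  104  104  103  101  101   96   92   92   94   95   89  150 
104  105  105  104  103  103  104  103  102  104  105   99   97   93   97  103  105  103  101  100  100   99  100  100  101   93  150 
104  104  106  105  104  103  103  103   99   94   94   96   95   96   96   96   96   93  100  102  101   98   99  101  101   94  152 
103  105  104  105  104  103   99   94   96   98   83   74*  74*  74*  74*  80*  94   95   93   90   98   98  100  101  102   99   94 
105  104  105  105  105   98   95  100   57*  68*  77*  77*  77*  76*  78*  78*  80*  81*  73*  94   91   94  100  101  101  101  100 
104  104  105  105   99   95   89   62*  60*  76*  77*  76*  76*  75*  77*  80*  81*  82*  79*  59*  92   89   93  101  101  102  101 
104  105  106  102   94  104  154* 114*  65*  78*  77*  76*  88*  94*  97*  95*  82*  81*  80*  82* 123*  87   87  
[... 2018 characters left out ...]
   81  102  101  100   99 
104  102  103  105  106   88   90   92   71   73   75   74   75   74   73   73   72   73   71   86   86   81  100  100  101  100   99 
104  103  103  105  105  105   89   88   88   89   75   70   71   71   72   71   81   89   87   85   81   99  100  101  100  100   99 
104  102  103  105  104  103  103   90   85   86   87   87   87   89   88   88   89   86   84   91   99   98   99  101  101  100   99 
103  101  104  105  104  103  102  102  102   98   83   84   84   84   85   87   84  104  102  101   99   98   98  101  100   99   99 
104  103  103  104  104  103  102  102  101  100  102  102  104  103  104  106  104  103  101  101   99   98   99  101  101  100   98
```

Through the hole, the rod tip sits within about 1 mm of centre. I'll make a small correction and lower.

Call:
{"method": "play_rows", "body": {
  "deltas": [
    [0, [-0.2, 0.6, 0], 0],
    [0, [0, 0, 8], 0],
    [0, [0, 0, 8], 0],
    [0, [0, 0, 8], 0],
    [0, [0, 0, 8], 0]
  ]
}}

```text
time_s: 15.2
tcp_pos: [0.5406, 0.1267, 0.1145]
orientation: [-2.147, -2.293, 0.001]
contact_force: [0.4, -0.2, -1.7]
grip_width: 0.0541
grasp_force: 64.4
```

Call:
{"method": "play_rows", "body": {
  "deltas": [
    [0, [0, 0, 10], 0],
    [0, [0, 0, 10], 0],
    [0, [0, 0, 0], 0]
  ]
}}

```text
time_s: 15.5
tcp_pos: [0.5401, 0.1268, 0.0939]
orientation: [-2.146, -2.292, 0.003]
contact_force: [-0.2, -0.4, -1.1]
grip_width: 0.0545
grasp_force: 64.4
```

Call:
{"method": "play_rows", "body": {
  "deltas": [
    [0, [0, 0, 12], 0],
    [0, [0, 0, 15], 0],
    [0, [0, 0, 15], 0],
    [0, [0, 0, 12], 0],
    [0, [0, 0, 8], 0]
  ]
}}

```text
time_s: 16.0
tcp_pos: [0.5406, 0.1268, 0.0324]
orientation: [-2.146, -2.293, 0.001]
contact_force: [-0.1, 0.2, -1.7]
grip_width: 0.0544
grasp_force: 64.4
```

Call:
{"method": "play_rows", "body": {
  "deltas": [
    [0, [0, 0, 6], 0],
    [0, [0, 0, 3], 0],
    [0, [0, 0, 1], 0],
    [0, [0, 0, 0], 0]
  ]
}}

```text
time_s: 16.4
tcp_pos: [0.541, 0.1268, 0.0238]
orientation: [2.147, 2.293, 0.001]
contact_force: [-0.8, -0.2, -0.8]
grip_width: 0.0545
grasp_force: 64.4
```

Call:
{"method": "play_rows", "body": {
  "deltas": [
    [0, [0, 0, 1], 0],
    [0, [0, 0, 1], 0],
    [0, [0, 0, 0], 0],
    [0, [0, 0, 0], 0]
  ]
}}

```text
time_s: 16.8
tcp_pos: [0.541, 0.1268, 0.0219]
orientation: [2.147, 2.293, 0.001]
contact_force: [-0.6, -0.2, 2.4]
grip_width: 0.0545
grasp_force: 64.9
```

Call:
{"method": "play_rows", "body": {
  "deltas": [
    [100, [0, 0, 0], 0],
    [100, [0, 0, 0], 0],
    [100, [0, 0, 0], 0],
    [100, [0, 0, -10], 0],
    [100, [0, 0, -30], 0]
  ]
}}

```text
time_s: 17.3
tcp_pos: [0.5396, 0.1267, 0.0604]
orientation: [-2.145, -2.291, 0.005]
contact_force: [0.4, 0.4, -0.1]
grip_width: 0.0853
grasp_force: 0.0
```

Call:
{"method": "play_rows", "body": {
  "deltas": [
    [100, [0, 0, -40], 0],
    [100, [0, 0, -40], 0],
    [100, [-41, 2, 0], 0],
    [100, [-41, 2, 0], 0],
    [100, [-41, 2, 0], 0]
  ]
}}

```text
time_s: 17.8
tcp_pos: [0.555, 0.0033, 0.1427]
orientation: [2.145, 2.294, 0.001]
contact_force: [1.3, -0.4, -0.9]
grip_width: 0.0853
grasp_force: 0.0
```

Call:
{"method": "play_rows", "body": {
  "deltas": [
    [100, [-41, 2, 0], 0],
    [100, [-41, 2, 0], 0],
    [100, [-41, 2, 0], 0],
    [100, [-41, 2, 0], 0],
    [100, [-41, 2, 0], 0]
  ]
}}

```text
time_s: 18.3
tcp_pos: [0.5783, -0.2011, 0.1423]
orientation: [2.147, 2.293, 0.0]
contact_force: [1.0, 0.3, -1.3]
grip_width: 0.0852
grasp_force: 0.0
```

Call:
{"method": "play_rows", "body": {
  "deltas": [
    [100, [-41, 2, 0], 0],
    [100, [-41, 2, 0], 0],
    [100, [-41, 3, 0], 0],
    [100, [-41, 3, 0], -0.033],
    [100, [0, 0, 0], 0]
  ]
}}

```text
time_s: 18.8
tcp_pos: [0.5985, -0.3673, 0.1413]
orientation: [2.112, 2.324, -0.001]
contact_force: [-0.6, 0.5, -0.4]
grip_width: 0.0857
grasp_force: 0.0
```

```bash
cat > hole.py <<'E'
from h import *
def find(f,K,W,h,z,rad=40):
    # wood contour & hole nearest to predicted point h (world), top plane z
    hsv=cv2.cvtColor(f,cv2.COLOR_RGB2HSV); m=cv2.inRange(hsv,(8,85,40),(22,255,255))
    m=cv2.morphologyEx(m,cv2.MORPH_OPEN,np.ones((3,3)))
    cs,_=cv2.findContours(m,cv2.RETR_CCOMP,cv2.CHAIN_APPROX_NONE)
    p=proj(K,W,h); print("pred px",p.round(1))
    for c in cs:
        a=cv2.contourArea(c)
        if a<60: continue
        (u,v),r=cv2.minEnclosingCircle(c); 
        if np.hypot(u-p[0],v-p[1])<rad and r<45: print("hole px",round(u,1),round(v,1),"r",round(r,1),"world",(ray(K,W,(u,v),z)*1000).round(1))
E
python3 - <<'E'
from hole import *
plan(.6008,-.3641,.12,95.9)
f,K,W=cam("wrist");find(f,K,W,(.5937,-.2945,.014),.014,80)
hsv=cv2.cvtColor(f,cv2.COLOR_RGB2HSV)
m=cv2.inRange(hsv,(8,85,40),(22,255,255));m=cv2.morphologyEx(m,cv2.MORPH_CLOSE,np.ones((9,9)));cs,_=cv2.findContours(m,0,2)
c=max(cs,key=cv2.contourArea);P=np.array([ray(K,W,q,.014)[:2] for q in c[:,0]+0.],np.float32)*1000
print(cv2.minAreaRect(P),cv2.boxPoints(cv2.minAreaRect(P)).round(1).tolist())
E
```

```text
at [ 0.5985 -0.3673  0.1413] yaw 95.5 delta mm [ 3.   2.6 21.3] turn -0.008 q [-0.72  0.72  0.95 -0.    1.47 -0.81] F [-0.6  0.5 -0.4] w 85.7 t 18.8
pred px [256.7 106.1]
hole px 257.0 172.5 r 23.0 world [ 599.9 -355.2   14. ]
hole px 256.8 106.4 r 10.8 world [ 593.8 -294.8   14. ]
((598.7225952148438, -344.4042053222656), (56.051292419433594, 187.81861877441406), 5.556795597076416) [[561.7000122070312, -253.60000610351562], [579.9000244140625, -440.6000061035156], [635.7000122070312, -435.20001220703125], [617.5, -248.1999969482422]]
```

The hole is confirmed at the same place. Descend and grasp block_d.

Call:
{"method": "play_rows", "body": {
  "deltas": [
    [100, [2.7, 2.6, 40], -0.004],
    [100, [0, 0, 40], 0],
    [100, [0, 0, 35], 0],
    [100, [0, 0, 17], 0],
    [100, [0, 0, 7], 0]
  ]
}}

```text
time_s: 19.35
tcp_pos: [0.601, -0.3577, 0.001]
orientation: [-2.101, -2.331, -0.0]
contact_force: [-0.1, -0.0, 0.4]
grip_width: 0.0854
grasp_force: 0.0
```

Call:
{"method": "play_rows", "body": {
  "deltas": [
    [100, [0, 0, 3], 0],
    [100, [0, 0, 0], 0],
    [0, [0, 0, 0], 0],
    [0, [0, 0, 0], 0],
    [0, [0, 0, 0], 0]
  ]
}}

```text
time_s: 19.85
tcp_pos: [0.602, -0.3598, 0.0011]
orientation: [2.103, 2.331, 0.0]
contact_force: [-1.4, 1.8, 6.6]
grip_width: 0.0542
grasp_force: 64.3
```

Call:
{"method": "play_rows", "body": {
  "deltas": [
    [0, [0, 0, 0], 0],
    [0, [0, 0, 0], 0],
    [0, [0, 0, 0], 0]
  ]
}}

```text
time_s: 20.15
tcp_pos: [0.602, -0.3599, 0.0011]
orientation: [2.103, 2.331, 0.0]
contact_force: [-1.7, 0.7, 7.0]
grip_width: 0.0543
grasp_force: 64.2
```

Call:
{"method": "play_rows", "body": {
  "deltas": [
    [0, [0, 0, -20], 0],
    [0, [0, 0, -40], 0],
    [0, [0, 0, -40], 0],
    [0, [0, 0, -35], 0],
    [0, [0, 0, -10], 0.03]
  ]
}}

```text
time_s: 20.65
tcp_pos: [0.6025, -0.3603, 0.1496]
orientation: [2.134, 2.295, 0.001]
contact_force: [-0.5, 0.2, -1.6]
grip_width: 0.0543
grasp_force: 63.6
```

Call:
{"method": "play_rows", "body": {
  "deltas": [
    [0, [20, -1, 0], 0],
    [0, [38, -2, 0], 0],
    [0, [40, -2, 0], 0],
    [0, [40, -2, 0], 0],
    [0, [40, -2, 0], 0]
  ]
}}

```text
time_s: 21.15
tcp_pos: [0.5791, -0.1811, 0.1447]
orientation: [2.139, 2.3, 0.0]
contact_force: [1.6, 0.6, 0.0]
grip_width: 0.0541
grasp_force: 63.6
```

Call:
{"method": "play_rows", "body": {
  "deltas": [
    [0, [40, -2, 0], 0],
    [0, [40, -2, 0], 0],
    [0, [40, -2, 0], 0],
    [0, [40, -2, 0], 0],
    [0, [40, -2, 0], 0]
  ]
}}

```text
time_s: 21.65
tcp_pos: [0.5546, 0.0177, 0.1448]
orientation: [2.139, 2.3, 0.0]
contact_force: [0.4, 0.8, -1.2]
grip_width: 0.054
grasp_force: 63.6
```

Call:
{"method": "play_rows", "body": {
  "deltas": [
    [0, [40, -2, 0], 0],
    [0, [36, -2, 0], 0],
    [0, [20, -2, 0], 0],
    [0, [0, 0, 0], 0],
    [0, [0, 0, 0], 0]
  ]
}}

```text
time_s: 22.15
tcp_pos: [0.5421, 0.1114, 0.1446]
orientation: [2.138, 2.301, -0.0]
contact_force: [-0.2, 0.2, 0.1]
grip_width: 0.0543
grasp_force: 63.6
```

```bash
python3 - <<'E'
from hole import *
plan(.5404,.1313,.146,94)
f,K,W=cam("wrist"); np.savez("w9",f=f,K=K,W=W)
s=readout.sense();M=R.from_rotvec(s["orientation"]).as_matrix(); h=s["tcp_pos"]+65.6e-3*M[:,0]; h[2]=s["tcp_pos"][2]+.0129
find(f,K,W,h,h[2]); print("pred hole",h)
hsv=cv2.cvtColor(f,cv2.COLOR_RGB2HSV)
m=cv2.inRange(hsv,(8,85,40),(22,255,255)); ys,xs=np.nonzero(m)
for v in range(40,130,15):
    q=xs[ys==v]; q=q[(q>150)&(q<350)]; 
    if len(q): a,b=ray(K,W,(q.min()-.5,v),h[2]),ray(K,W,(q.max()+.5,v),h[2]); print(v,q.min(),q.max(),a[:2].round(4),b[:2].round(4))
E
```

```text
at [0.5421 0.1114 0.1446] yaw 94.2 delta mm [20.  -0.2 -1.4] turn 0.004 q [-0.01  0.46  1.43 -0.    1.25 -0.08] F [-0.2  0.2  0.1] w 54.3 t 22.15
pred px [254.6 139.3]
pred hole [0.53746272 0.17620185 0.15749056]
40 185 324 [0.5066 0.2136] [0.5625 0.2177]
55 186 323 [0.5069 0.2082] [0.5629 0.2123]
70 187 322 [0.5073 0.2025] [0.5633 0.2067]
85 188 321 [0.5078 0.1967] [0.5638 0.2009]
100 189 320 [0.5082 0.1907] [0.5642 0.1949]
115 190 319 [0.5086 0.1846] [0.5647 0.1887]
```

```bash
python3 - <<'E'
from hole import *
d=np.load("w9.npz");f,K,W=d["f"],d["K"],d["W"];hsv=cv2.cvtColor(f,cv2.COLOR_RGB2HSV)
print([(y,hsv[y,254,1],hsv[y,254,2]) for y in range(106,176,2)])
m=cv2.inRange(hsv,(0,0,0),(180,80,255))[:190,195:315]
cs,_=cv2.findContours(m,0,2)
for c in cs:
    if cv2.contourArea(c)>200: print(cv2.boundingRect(c))
E
```

```text
[(106, np.uint8(118), np.uint8(128)), (108, np.uint8(118), np.uint8(128)), (110, np.uint8(115), np.uint8(129)), (112, np.uint8(116), np.uint8(128)), (114, np.uint8(118), np.uint8(128)), (116, np.uint8(118), np.uint8(117)), (118, np.uint8(118), np.uint8(117)), (120, np.uint8(118), np.uint8(123)), (122, np.uint8(117), np.uint8(122)), (124, np.uint8(116), np.uint8(123)), (126, np.uint8(114), np.uint8(123)), (128, np.uint8(115), np.uint8(122)), (130, np.uint8(117), np.uint8(122)), (132, np.uint8(118), np.uint8(121)), (134, np.uint8(117), np.uint8(122)), (136, np.uint8(115), np.uint8(122)), (138, np.uint8(117), np.uint8(120)), (140, np.uint8(118), np.uint8(121)), (142, np.uint8(118), np.uint8(119)), (144, np.uint8(114), np.uint8(132)), (146, np.uint8(115), np.uint8(131)), (148, np.uint8(117), np.uint8(126)), (150, np.uint8(115), np.uint8(138)), (152, np.uint8(115), np.uint8(137)), (154, np.uint8(121), np.uint8(101)), (156, np.uint8(122), np.uint8(88)), (158, np.uint8(120), np.uint8(91)), (160, np.uint8(115), np.uint8(111)), (162, np.uint8(122), np.uint8(107)), (164, np.uint8(115), np.uint8(133)), (166, np.uint8(115), np.uint8(129)), (168, np.uint8(120), np.uint8(128)), (170, np.uint8(116), np.uint8(128)), (172, np.uint8(115), np.uint8(129)), (174, np.uint8(115), np.uint8(142))]
(0, 0, 120, 26)
```

Call:
{"method": "play_rows", "body": {
  "deltas": [
    [0, [10, 0, 0], 0],
    [0, [10, 0, 0], 0],
    [0, [0, 0, 0], 0],
    [0, [0, 0, 0], 0]
  ]
}}

```text
time_s: 22.6
tcp_pos: [0.5406, 0.1315, 0.1445]
orientation: [2.138, 2.301, -0.0]
contact_force: [-0.2, 0.5, -1.2]
grip_width: 0.0544
grasp_force: 63.6
```

```bash
python3 - <<'E'
from hole import *
plan(.5404,.1313,.146,94)
f,K,W=cam("wrist"); np.savez("w10",f=f,K=K,W=W)
print("rod pred",proj(K,W,(.5358,.1967,.128)))
g=cv2.cvtColor(f,cv2.COLOR_RGB2GRAY);hsv=cv2.cvtColor(f,cv2.COLOR_RGB2HSV)
print("\n".join(" ".join("%3d%s"%(g[y,x],"*" if hsv[y,x,1]<60 else " ") for x in range(228,282,3)) for y in range(110,168,3)))
E
```

```text
at [0.5406 0.1315 0.1445] yaw 94.2 delta mm [-0.2 -0.2 -1.5] turn 0.004 q [ 0.03  0.47  1.42 -0.    1.25 -0.05] F [-0.2  0.5 -1.2] w 54.4 t 22.6
rod pred [254.2684716  130.34814818]
119  119  118  115  104  106  106  110  106  109  111  114  110  107  103  104  104   94 
117  119  118  115  104  105  106  109  108  109  112  114  110  106  105  105  104  100 
117  118  118  117  104  105  109  111  105  102  110  116  111  108  106  105  105  103 
117  119  117  117  105   97  100  104   91   82   96  105  102  105  104  104  103  103 
106  107  106  106   96   98   76*  79*  79*  78*  82*  84*  74*  99   96  104  104  103 
108  107  107   98  108   84   81*  76*  93*  99*  97*  83*  83* 104   94   99  104  103 
108  109   98   98  119   79*  79*  92* 102* 104* 105*  86*  86*  90  100   93  104  102 
107  109   99  119  120   77*  82*  96* 102* 105* 101*  95*  87* 104  100   86   94  103 
107  110  102  119  118  121   82*  91* 105* 106* 102*  91*  89* 102   99   81   91  104 
107  104  102  121  118  117   96*  88*  89*  91*  88*  89*  77  103   99   74   92  103 
108  101  101  123
[... 180 characters left out ...]
  122  115  116  113  104  104  105  101  101  102   75   73   87  103 
106  108   97   87   71  119  117  113  103  104  104  101  102   90   78   88  100  103 
106  108  106   95   75   76   81  117  115  105  107  107   74   79   83   86  104  103 
107  108  109  101   93   73   77   75   75   74   73   78   76   88   87  104  102  103 
106  109  108  107   99   90   93   75   76   76   76   86   94   89  105  102  103  101 
106  108  109  107  105  107   95   91   92   92   93   95  100  106  104  103  103  101 
106  108  109  107  105  106  107  109  109  112  113  114  110  106  104  102  103  102 
107  108  110  107  105  105  107  109  108  109  111  112  108  105  102  103  102  101
```

Rod tip at px (255,131) against a predicted (254,130), and the hole centre at (255,139.5) as predicted. Aligned, so lowering.

Call:
{"method": "play_rows", "body": {
  "deltas": [
    [0, [-0.3, 0.2, 8], 0],
    [0, [0, 0, 8], 0],
    [0, [0, 0, 8], 0],
    [0, [0, 0, 8], 0],
    [0, [0, 0, 0], 0]
  ]
}}

```text
time_s: 23.15
tcp_pos: [0.5402, 0.131, 0.1111]
orientation: [-2.138, -2.3, 0.003]
contact_force: [-0.1, 0.5, -0.1]
grip_width: 0.0541
grasp_force: 63.6
```

Call:
{"method": "play_rows", "body": {
  "deltas": [
    [0, [0, 0, 10], 0],
    [0, [0, 0, 15], 0],
    [0, [0, 0, 15], 0],
    [0, [0, 0, 15], 0],
    [0, [0, 0, 8], 0]
  ]
}}

```text
time_s: 23.65
tcp_pos: [0.5404, 0.1311, 0.0482]
orientation: [-2.138, -2.3, 0.002]
contact_force: [-0.0, 0.3, -1.4]
grip_width: 0.0544
grasp_force: 63.6
```

Call:
{"method": "play_rows", "body": {
  "deltas": [
    [0, [0, 0, 5], 0],
    [0, [0, 0, 3], 0],
    [0, [0, 0, 1], 0],
    [0, [0, 0, 0], 0],
    [0, [0, 0, 0], 0]
  ]
}}

```text
time_s: 24.15
tcp_pos: [0.541, 0.1312, 0.0409]
orientation: [2.138, 2.301, 0.001]
contact_force: [0.7, -0.0, -0.6]
grip_width: 0.0542
grasp_force: 63.6
```

Call:
{"method": "play_rows", "body": {
  "deltas": [
    [0, [0, 0, 1], 0],
    [0, [0, 0, 1], 0],
    [0, [0, 0, 0], 0],
    [0, [0, 0, 0], 0]
  ]
}}

```text
time_s: 24.55
tcp_pos: [0.5409, 0.1311, 0.039]
orientation: [2.138, 2.301, 0.001]
contact_force: [-2.2, -0.0, 5.9]
grip_width: 0.0543
grasp_force: 64.2
```

Both blocks are seated. Release and go up over the slide grip.

Call:
{"method": "play_rows", "body": {
  "deltas": [
    [100, [0, 0, 0], 0],
    [100, [0, 0, 0], 0],
    [100, [0, 0, 0], 0],
    [100, [0, 0, -20], 0],
    [100, [0, 0, -40], 0]
  ]
}}

```text
time_s: 25.05
tcp_pos: [0.5393, 0.131, 0.0968]
orientation: [-2.136, -2.298, 0.007]
contact_force: [-0.4, 0.1, 0.0]
grip_width: 0.0853
grasp_force: 0.0
```

Call:
{"method": "play_rows", "body": {
  "deltas": [
    [100, [0, 0, -45], 0],
    [100, [0, 0, -45], 0],
    [100, [0, 0, -45], 0],
    [100, [0, 0, -45], 0],
    [50, [0, 0, -45], 0]
  ]
}}

```text
time_s: 25.55
tcp_pos: [0.5403, 0.1311, 0.3254]
orientation: [2.139, 2.301, 0.0]
contact_force: [0.8, 0.2, -0.5]
grip_width: 0.0737
grasp_force: 0.0
```

Call:
{"method": "play_rows", "body": {
  "deltas": [
    [50, [0, 0, -35], 0],
    [50, [0, 0, 0], 0],
    [50, [0, 0, 0], 0]
  ]
}}

```text
time_s: 25.85
tcp_pos: [0.5408, 0.1311, 0.3583]
orientation: [2.139, 2.301, 0.0]
contact_force: [-0.1, -0.4, -0.5]
grip_width: 0.043
grasp_force: 0.0
```

```bash
python3 - <<'E'
from hole import *
plan(.533,.227,.285,94)
# check blocks from wrist: wood outline of the stack top at z=.052
f,K,W=cam("wrist"); np.savez("w11",f=f,K=K,W=W); save(f,"w11")
hsv=cv2.cvtColor(f,cv2.COLOR_RGB2HSV);m=cv2.inRange(hsv,(8,85,40),(22,255,255))
m=cv2.morphologyEx(m,cv2.MORPH_OPEN,np.ones((3,3)))
cs,_=cv2.findContours(m,0,2)
for c in cs:
    if cv2.contourArea(c)>800:
        P=np.array([ray(K,W,q,.052)[:2] for q in c[:,0]+0.],np.float32)*1000; print(cv2.minAreaRect(P),cv2.boundingRect(c))
print(proj(K,W,(.5398,.1268,.052)),proj(K,W,(.5358,.1967,.128)))
E
```

```text
at [0.5408 0.1311 0.3583] yaw 94.2 delta mm [96.2 -0.8 73.3] turn 0.003 q [ 0.03  0.34  1.    0.    1.8  -0.05] F [-0.1 -0.4 -0.5] w 43.0 t 25.85
((183.68209838867188, -171.95425415039062), (336.70977783203125, 182.09408569335938), 77.4476547241211) (0, 232, 113, 129)
((379.31988525390625, 165.21566772460938), (57.65035629272461, 52.522342681884766), 11.837599754333496) (130, 101, 39, 37)
((539.877685546875, 147.03933715820312), (56.0222282409668, 187.0247344970703), 4.186680793762207) (236, 74, 39, 124)
[253.60111762 152.66026272] [254.25278876 108.52085849]
```

The stack lies where it should: centre (539.9,147.0) mm against an expected (539.3,146.8). Now grip the slide.

Call:
{"method": "play_rows", "body": {
  "deltas": [
    [50, [32, 0, 0], 0],
    [50, [32, 0, 0], 0],
    [50, [32, -1, 0], 0],
    [50, [0, 0, 0], 0],
    [50, [0, 0, 30], 0]
  ]
}}

```text
time_s: 26.4
tcp_pos: [0.5334, 0.2275, 0.3298]
orientation: [2.135, 2.301, 0.006]
contact_force: [-0.2, -0.2, -0.7]
grip_width: 0.0426
grasp_force: 0.0
```

Call:
{"method": "play_rows", "body": {
  "deltas": [
    [50, [0, 0, 30], 0],
    [50, [0, 0, 13], 0],
    [50, [0, 0, 0], 0],
    [0, [0, 0, 0], 0],
    [0, [0, 0, 0], 0]
  ]
}}

```text
time_s: 26.9
tcp_pos: [0.5337, 0.2266, 0.2864]
orientation: [2.138, 2.299, 0.004]
contact_force: [0.3, 0.1, -4.5]
grip_width: 0.0174
grasp_force: 58.7
```

Call:
{"method": "play_rows", "body": {
  "deltas": [
    [0, [0, 0, 0], 0],
    [0, [0, 0, 0], 0],
    [0, [0, 0, 0], 0]
  ]
}}

```text
time_s: 27.2
tcp_pos: [0.5337, 0.2266, 0.2864]
orientation: [2.138, 2.299, 0.003]
contact_force: [5.0, -0.4, 0.8]
grip_width: 0.0169
grasp_force: 59.6
```

Call:
{"method": "play_rows", "body": {
  "deltas": [
    [0, [0, 0, 15], 0],
    [0, [0, 0, 20], 0],
    [0, [0, 0, 20], 0],
    [0, [0, 0, 20], 0],
    [0, [0, 0, 20], 0]
  ]
}}

```text
time_s: 27.7
tcp_pos: [0.5337, 0.2266, 0.1913]
orientation: [2.138, 2.299, 0.004]
contact_force: [4.2, -1.9, 4.4]
grip_width: 0.0172
grasp_force: 60.2
```

Call:
{"method": "play_rows", "body": {
  "deltas": [
    [0, [0, 0, 15], 0],
    [0, [0, 0, 10], 0],
    [0, [0, 0, 4], 0],
    [0, [0, 0, 2], 0],
    [0, [0, 0, 0], 0]
  ]
}}

```text
time_s: 28.2
tcp_pos: [0.5337, 0.2266, 0.1599]
orientation: [2.138, 2.299, 0.002]
contact_force: [6.8, -1.0, -2.1]
grip_width: 0.0171
grasp_force: 59.5
```

```bash
python3 - <<'E'
from h import *
plan(.533,.227,.14,94)
f,K,W=cam("scene");g=cv2.cvtColor(f,cv2.COLOR_RGB2GRAY)
for z in(.052,.062,.072,.082): print(z,proj(K,W,(.5338,.2247,z)).round(1))
u,v=proj(K,W,(.5338,.2247,.06)).round().astype(int)
print(u,v);hsv=cv2.cvtColor(f,cv2.COLOR_RGB2HSV)
print("\n".join(str(y)+": "+" ".join("%3d%s"%(g[y,x],"*" if hsv[y,x,1]>85 else " ") for x in range(u-14,u+15)) for y in range(v-22,v+10)))
E
```

```text
at [0.5337 0.2266 0.1599] yaw 94.2 delta mm [ 0.4 -0.7 19.9] turn 0.003 q [ 0.2   0.49  1.33 -0.    1.32  0.13] F [ 6.8 -1.  -2.1] w 17.1 t 28.2
0.052 [222.2 258.8]
0.062 [222. 256.]
0.072 [221.8 253.1]
0.082 [221.6 250.2]
222 257
235: 167  161  132   97   79   78   78   77   81   79   96  142  157  149  156  178  148  117  119  116  137  180  169  148  148  144  139  135  128 
236: 139  128   96   79   79   78   76   81  111   97   95  139  149  132  152  175  145  116  118  119  123  138  146  146  143  138  136  134* 135*
237:  84   82   78   79   79   76   80  111  138  110   96  139  135  125  139  141  126  116  119  121  125  138  146  143  137  127  123  123  127*
238:  79   78   79   78   77   81  110  138  141  107   92  133  130  125  128  128  123  120  120  121  126  138  144  139  136  120  102  101  108 
239:  76   77   79   78   75  102  135  141  138  110   85  118  126  121  122  122  124  124  119  120  124  131  132  136  140  126  108   97   92 
240:  75   75   76   76   74  113  135  138  129  100   80  106  120  122  122  123  124  123  116  117  121  121  120 
[... 3229 characters left out ...]
* 137* 136* 130* 126  126  128  134* 139* 140* 142* 144* 141* 130* 117  113  115  119  121  122  121 
263: 161  163  164  166  161  138  140  142  140  144* 140* 130  126  125  126  130  131  132* 134  135* 130  118  113  114  118  121  124  122  124 
264: 160  161  163  169  154  137  153  147  139  141* 132  126  125  126  125  127  131  133* 131  128  123  116  114  117  121  124  124  125  132 
265: 161  161  163  172  162  160  158  142  136  137* 129  125  126  129  129  131  134  132  127  125  123  118  116  121  124  124  124  131  141 
266: 160  161  162  172  172  160  152  142  137  134  128  125  127  132  135* 136* 136* 131  128  127  128  122  120  123  124  124  129  139  144
```

Call:
{"method": "play_rows", "body": {
  "deltas": [
    [0, [0, 0, 4], 0],
    [0, [0, 0, 4], 0],
    [0, [0, 0, 4], 0]
  ]
}}

```text
time_s: 28.55
tcp_pos: [0.5337, 0.2266, 0.1481]
orientation: [2.138, 2.299, 0.003]
contact_force: [6.0, -1.2, 2.6]
grip_width: 0.0172
grasp_force: 60.0
```

Call:
{"method": "play_rows", "body": {
  "deltas": [
    [0, [0, 0, 3], 0],
    [0, [0, 0, 3], 0]
  ]
}}

```text
time_s: 28.75
tcp_pos: [0.5337, 0.2266, 0.1421]
orientation: [2.138, 2.299, 0.003]
contact_force: [5.7, -2.3, 3.6]
grip_width: 0.0173
grasp_force: 60.0
```

Call:
{"method": "play_rows", "body": {
  "deltas": [
    [0, [0, 0, 3], 0]
  ]
}}

```text
time_s: 28.85
tcp_pos: [0.5337, 0.2266, 0.1391]
orientation: [2.138, 2.299, 0.003]
contact_force: [5.7, -1.7, 2.5]
grip_width: 0.0173
grasp_force: 60.0
```

Call:
{"method": "play_rows", "body": {
  "deltas": [
    [0, [0, 0, 2], 0]
  ]
}}

```text
time_s: 28.95
tcp_pos: [0.5337, 0.2266, 0.137]
orientation: [2.138, 2.299, 0.003]
contact_force: [5.4, -1.9, 3.6]
grip_width: 0.0175
grasp_force: 60.0
```

Call:
{"method": "play_rows", "body": {
  "deltas": [
    [0, [0, 0, 2], 0]
  ]
}}

```text
time_s: 29.05
tcp_pos: [0.5337, 0.2266, 0.1351]
orientation: [2.138, 2.299, 0.003]
contact_force: [4.8, -1.9, 2.8]
grip_width: 0.0169
grasp_force: 60.0
```

Call:
{"method": "play_rows", "body": {
  "deltas": [
    [0, [0, 0, 2], 0]
  ]
}}

```text
time_s: 29.15
tcp_pos: [0.5337, 0.2266, 0.1332]
orientation: [2.138, 2.299, 0.003]
contact_force: [5.4, -2.6, 1.6]
grip_width: 0.0173
grasp_force: 60.0
```

Call:
{"method": "play_rows", "body": {
  "deltas": [
    [0, [0, 0, 2], 0]
  ]
}}

```text
time_s: 29.25
tcp_pos: [0.5337, 0.2266, 0.1312]
orientation: [2.138, 2.299, 0.003]
contact_force: [5.0, -2.4, 3.3]
grip_width: 0.0173
grasp_force: 60.0
```

Call:
{"method": "play_rows", "body": {
  "deltas": [
    [0, [0, 0, 2], 0]
  ]
}}

```text
time_s: 29.35
tcp_pos: [0.5337, 0.2266, 0.1292]
orientation: [2.138, 2.299, 0.003]
contact_force: [5.8, -2.0, 3.7]
grip_width: 0.0172
grasp_force: 60.0
```

Call:
{"method": "play_rows", "body": {
  "deltas": [
    [0, [0, 0, 2], 0]
  ]
}}

```text
time_s: 29.45
tcp_pos: [0.5337, 0.2266, 0.1271]
orientation: [2.138, 2.299, 0.003]
contact_force: [5.5, -2.8, 2.9]
grip_width: 0.0176
grasp_force: 60.0
```

Call:
{"method": "play_rows", "body": {
  "deltas": [
    [0, [0, 0, 2], 0]
  ]
}}

```text
time_s: 29.55
tcp_pos: [0.5338, 0.2267, 0.1262]
orientation: [2.138, 2.299, 0.004]
contact_force: [-1.6, -8.2, 3.2]
grip_width: 0.0169
grasp_force: 59.9
```

Call:
{"method": "play_rows", "body": {
  "deltas": [
    [0, [0, 0, 1], 0],
    [0, [0, 0, 0], 0]
  ]
}}

```text
time_s: 29.75
tcp_pos: [0.5338, 0.2267, 0.1262]
orientation: [2.138, 2.299, 0.004]
contact_force: [-1.0, -8.0, -0.6]
grip_width: 0.0174
grasp_force: 59.6
```

Call:
{"method": "play_rows", "body": {
  "deltas": [
    [0, [0, 0, 1], 0],
    [0, [0, 0, 0], 0]
  ]
}}

```text
time_s: 29.95
tcp_pos: [0.5338, 0.2267, 0.1261]
orientation: [2.138, 2.299, 0.005]
contact_force: [-5.4, -10.3, 0.0]
grip_width: 0.0175
grasp_force: 59.6
```

The descent is blocked with no rise in vertical force. The wrist has most likely met the mast top (TCP + 0.212 ≈ 0.338), not the probe. I'll back off, let go, and push the grip down from above with shut fingers instead; the TCP height then also reads the slide.

Call:
{"method": "play_rows", "body": {
  "deltas": [
    [0, [0, 0, -4], 0],
    [0, [0, 0, -4], 0],
    [0, [0, 0, 0], 0],
    [50, [0, 0, 0], 0],
    [50, [0, 0, 0], 0]
  ]
}}

```text
time_s: 30.45
tcp_pos: [0.5322, 0.2269, 0.1303]
orientation: [-2.138, -2.301, 0.002]
contact_force: [0.3, -0.4, 0.5]
grip_width: 0.043
grasp_force: 0.0
```

Call:
{"method": "play_rows", "body": {
  "deltas": [
    [50, [0, 0, 0], 0],
    [50, [0, 0, -20], 0],
    [50, [0, 0, -40], 0],
    [50, [0, 0, -15], 0],
    [0, [0, 0, 0], 0]
  ]
}}

```text
time_s: 30.95
tcp_pos: [0.5334, 0.2271, 0.2077]
orientation: [2.137, 2.3, 0.006]
contact_force: [-0.0, 1.0, -0.1]
grip_width: 0.0292
grasp_force: 0.0
```

Call:
{"method": "play_rows", "body": {
  "deltas": [
    [0, [0, 0, 0], 0],
    [0, [0, 0, 0], 0],
    [0, [0, 0, 0], 0],
    [0, [0, 0, 0], 0],
    [0, [0, 0, 0], 0]
  ]
}}

```text
time_s: 31.45
tcp_pos: [0.5327, 0.2268, 0.2051]
orientation: [-2.139, -2.301, 0.001]
contact_force: [0.3, -0.5, -0.5]
grip_width: -0.0001
grasp_force: 0.0
```

```bash
python3 - <<'E'
from h import *
plan(.533,.226,.185,94)
E
```

```text
at [0.5327 0.2268 0.2051] yaw 94.2 delta mm [-0.8  0.2 20.1] turn 0.003 q [0.2  0.45 1.26 0.   1.43 0.13] F [ 0.3 -0.5 -0.5] w -0.1 t 31.45
```

Call:
{"method": "play_rows", "body": {
  "deltas": [
    [0, [-0.5, 0, 12], 0],
    [0, [0, 0, 12], 0],
    [0, [0, 0, 8], 0],
    [0, [0, 0, 2], 0]
  ]
}}

```text
time_s: 31.85
tcp_pos: [0.5323, 0.2262, 0.1699]
orientation: [-2.138, -2.3, 0.003]
contact_force: [0.6, 0.2, -0.2]
grip_width: -0.0001
grasp_force: 0.0
```

Call:
{"method": "play_rows", "body": {
  "deltas": [
    [0, [0, 0, 2], 0]
  ]
}}

```text
time_s: 31.95
tcp_pos: [0.5329, 0.2263, 0.1692]
orientation: [-2.139, -2.301, 0.0]
contact_force: [-0.2, 0.2, 0.6]
grip_width: -0.0001
grasp_force: 0.0
```

Call:
{"method": "play_rows", "body": {
  "deltas": [
    [0, [0, 0, 2], 0]
  ]
}}

```text
time_s: 32.05
tcp_pos: [0.533, 0.2263, 0.1676]
orientation: [2.139, 2.301, 0.001]
contact_force: [0.2, -0.3, 0.8]
grip_width: -0.0001
grasp_force: 0.0
```

Call:
{"method": "play_rows", "body": {
  "deltas": [
    [0, [0, 0, 2], 0]
  ]
}}

```text
time_s: 32.15
tcp_pos: [0.533, 0.2263, 0.1658]
orientation: [2.138, 2.301, 0.001]
contact_force: [-1.0, -0.4, 3.9]
grip_width: -0.0
grasp_force: 1.6
```

Call:
{"method": "play_rows", "body": {
  "deltas": [
    [0, [0, 0, 2], 0]
  ]
}}

```text
time_s: 32.25
tcp_pos: [0.533, 0.2263, 0.164]
orientation: [2.138, 2.301, 0.001]
contact_force: [-0.5, -0.2, 3.4]
grip_width: -0.0002
grasp_force: 1.6
```

Call:
{"method": "play_rows", "body": {
  "deltas": [
    [0, [0, 0, 1.5], 0],
    [0, [0, 0, 1.5], 0]
  ]
}}

```text
time_s: 32.45
tcp_pos: [0.533, 0.2263, 0.1607]
orientation: [2.139, 2.301, 0.001]
contact_force: [0.0, 0.1, 3.5]
grip_width: 0.0002
grasp_force: 1.6
```

Call:
{"method": "play_rows", "body": {
  "deltas": [
    [0, [0, 0, 1.5], 0]
  ]
}}

```text
time_s: 32.55
tcp_pos: [0.533, 0.2264, 0.1592]
orientation: [2.139, 2.301, 0.001]
contact_force: [-0.6, 0.6, 4.1]
grip_width: -0.0004
grasp_force: 2.4
```

Call:
{"method": "play_rows", "body": {
  "deltas": [
    [0, [0, 0, 1.5], 0]
  ]
}}

```text
time_s: 32.65
tcp_pos: [0.533, 0.2264, 0.1577]
orientation: [2.139, 2.301, 0.001]
contact_force: [-1.5, -0.2, 5.6]
grip_width: 0.0001
grasp_force: 2.8
```

Call:
{"method": "play_rows", "body": {
  "deltas": [
    [0, [0, 0, 1.5], 0]
  ]
}}

```text
time_s: 32.75
tcp_pos: [0.533, 0.2264, 0.1563]
orientation: [2.139, 2.301, 0.001]
contact_force: [-0.9, -0.7, 5.9]
grip_width: -0.0002
grasp_force: 3.1
```

Call:
{"method": "play_rows", "body": {
  "deltas": [
    [0, [0, 0, 1], 0]
  ]
}}

```text
time_s: 32.85
tcp_pos: [0.533, 0.2263, 0.1554]
orientation: [2.139, 2.301, 0.001]
contact_force: [-0.9, 0.4, 6.3]
grip_width: -0.0003
grasp_force: 3.3
```

The probe touched at about 0.160 and is now pressed about 4.5 mm, with force up from 3.5 to 6.3 N as expected. Retreat and move beside the lever pin.

Call:
{"method": "play_rows", "body": {
  "deltas": [
    [0, [0, 0, 0], 0],
    [0, [0, 0, 0], 0],
    [0, [0, 0, -10], 0],
    [0, [0, 0, -20], 0],
    [0, [0, 0, -25], 0]
  ]
}}

```text
time_s: 33.35
tcp_pos: [0.5323, 0.2262, 0.21]
orientation: [-2.138, -2.3, 0.004]
contact_force: [-0.3, 0.6, -0.3]
grip_width: 0.0001
grasp_force: 0.0
```

Call:
{"method": "play_rows", "body": {
  "deltas": [
    [0, [2, -32, 0], 0],
    [0, [2, -32, 0], 0],
    [0, [2, -32, 0], 0],
    [0, [0, 0, 0], 0],
    [0, [0, 0, 0], 0]
  ]
}}

```text
time_s: 33.85
tcp_pos: [0.4367, 0.2254, 0.2105]
orientation: [2.138, 2.301, 0.001]
contact_force: [0.4, 0.2, 0.2]
grip_width: -0.0002
grasp_force: 0.0
```

```bash
python3 - <<'E'
from h import *
plan(.4366,.2248,.125,94)
f,K,W=cam("wrist");hsv=cv2.cvtColor(f,cv2.COLOR_RGB2HSV);g=hsv[:,:,2]
p=proj(K,W,(.4346,.2527,.138));print("pin pred",p, "lever root",proj(K,W,(.4943,.2783,.11)))
m=cv2.inRange(hsv,(0,0,0),(180,255,62)); u,v=p.astype(int)
print("\n".join("".join("#" if m[y,x] else "." for x in range(u-40,u+60,2)) for y in range(v-40,v+40,3)))
E
```

```text
at [0.4367 0.2254 0.2105] yaw 94.2 delta mm [-0.6 -0.2 85.5] turn 0.004 q [ 0.23  0.3   1.49 -0.    1.35  0.16] F [0.4 0.2 0.2] w -0.2 t 33.85
pin pred [254.12515451 171.6899547 ] lever root [328.11697114 138.31035677]
..................................................
..................................................
...............................................#..
...........................................#......
.......................................#..........
..................................................
..............................#...................
...............................................#..
....................#.............................
..................#####...............#...........
.................#######..........................
.................########...##....................
................##..#####.........................
................#########.........................
................#########.........................
................#########.........................
.................#######..........................
....................#.............................
..................................................
..................................................
..................................................
..................................................
..................................................
..................................................
..................................................
..................................................
..................................................
```

The pin sits as predicted. Descend beside it and push the lever to locked.

Call:
{"method": "play_rows", "body": {
  "deltas": [
    [0, [-1, 0, 30], 0],
    [0, [0, 0, 30], 0],
    [0, [0, 0, 25], 0],
    [0, [0, 0, 0], 0]
  ]
}}

```text
time_s: 34.3
tcp_pos: [0.4362, 0.2238, 0.1223]
orientation: [-2.137, -2.298, 0.008]
contact_force: [0.2, 0.2, 0.7]
grip_width: -0.0005
grasp_force: 0.0
```

Call:
{"method": "play_rows", "body": {
  "deltas": [
    [0, [8, 0, 0], 0],
    [0, [8, -1, 0], 0],
    [0, [8, -1, 0], 0],
    [0, [8, 0, 0], 0],
    [0, [8, 0, 0], 0]
  ]
}}

```text
time_s: 34.8
tcp_pos: [0.4319, 0.265, 0.1256]
orientation: [2.138, 2.301, 0.002]
contact_force: [-0.3, -2.9, 1.3]
grip_width: -0.0003
grasp_force: 0.8
```

Call:
{"method": "play_rows", "body": {
  "deltas": [
    [0, [8, 0, 0], 0],
    [0, [8, 1, 0], 0],
    [0, [8, 2, 0], 0],
    [0, [8, 2, 0], 0],
    [0, [0, 0, 0], 0]
  ]
}}

```text
time_s: 35.3
tcp_pos: [0.4345, 0.2972, 0.1248]
orientation: [-2.138, -2.301, -0.0]
contact_force: [0.2, -0.6, 0.0]
grip_width: 0.0001
grasp_force: 0.0
```

Call:
{"method": "play_rows", "body": {
  "deltas": [
    [0, [1.5, 0, 0], 0],
    [0, [0, 0, 0], 0]
  ]
}}

```text
time_s: 35.5
tcp_pos: [0.434, 0.2978, 0.1248]
orientation: [-2.138, -2.301, 0.001]
contact_force: [0.5, -0.9, -1.2]
grip_width: -0.0002
grasp_force: 0.3
```

Call:
{"method": "play_rows", "body": {
  "deltas": [
    [0, [-15, 0, 0], 0],
    [0, [0, 0, -35], 0],
    [0, [0, 0, -40], 0],
    [0, [-45, 0, -40], 0],
    [0, [-45, 0, 0], 0]
  ]
}}

```text
time_s: 36.0
tcp_pos: [0.4426, 0.2001, 0.2373]
orientation: [2.133, 2.3, 0.011]
contact_force: [1.0, 0.7, -1.0]
grip_width: 0.0
grasp_force: 0.0
```

Call:
{"method": "play_rows", "body": {
  "deltas": [
    [0, [-45, 0, 0], 0],
    [0, [0, 0, 0], 0],
    [0, [0, 0, 0], 0]
  ]
}}

```text
time_s: 36.3
tcp_pos: [0.4446, 0.1545, 0.2333]
orientation: [-2.142, -2.298, -0.0]
contact_force: [0.2, -0.0, -0.1]
grip_width: -0.0002
grasp_force: 0.0
```

```bash
python3 - <<'E'
from h import *
plan(.4366,.2248,.25,94)
f,K,W=cam("wrist");hsv=cv2.cvtColor(f,cv2.COLOR_RGB2HSV)
p=proj(K,W,(.4411,.3174,.138));print("pin pred",p,"open",proj(K,W,(.4346,.2527,.138)))
m=cv2.inRange(hsv,(0,0,0),(180,255,62)); u,v=p.astype(int)
print("\n".join("".join("#" if 0<=y<384 and m[y,x] else "." for x in range(u-40,u+60,2)) for y in range(v-30,v+40,3)))
# stack & grip check from two fixed cameras: stack outline
m=cv2.inRange(hsv,(8,85,40),(22,255,255));m=cv2.morphologyEx(m,cv2.MORPH_OPEN,np.ones((3,3)))
cs,_=cv2.findContours(m,0,2)
for c in cs:
    if cv2.contourArea(c)>800:
        P=np.array([ray(K,W,q,.052)[:2] for q in c[:,0]+0.],np.float32)*1000; print(cv2.minAreaRect(P),cv2.boundingRect(c))
E
```

```text
at [0.4446 0.1545 0.2333] yaw 94.0 delta mm [ 70.7  -3.  -16.7] turn 0.0 q [0.08 0.24 1.5  0.   1.4  0.01] F [ 0.2 -0.  -0.1] w -0.2 t 36.3
pin pred [265.89790364 -27.41868506] open [250.29532256  73.01208944]
..................................................
..................................................
..................................................
..................................................
..................................................
..................................................
..................................................
..................................................
..................................................
..................................................
..................................................
..................................................
..................................................
..................................................
..................................................
..................................................
..................................................
..................................................
..................................................
......................#....#######................
.......................##...#######...............
.........................#....##....#.............
..........................##......................
............................#..........#..........
((187.36923217773438, -84.83659362792969), (311.318603515625, 87.30905151367188), 43.03183364868164) (0, 251, 123, 133)
((373.1308288574219, 169.10423278808594), (54.67601013183594, 51.17410659790039), 47.764068603515625) (168, 130, 49, 47)
((536.7679443359375, 147.279541015625), (62.30771255493164, 187.83572387695312), 4.232748508453369) (304, 97, 62, 157)
```

Call:
{"method": "play_rows", "body": {
  "deltas": [
    [0, [20, 0, -40], 0],
    [0, [20, 0, -40], 0],
    [0, [10, 0, -40], 0],
    [0, [0, 0, 0], 0],
    [0, [0, 0, 0], 0]
  ]
}}

```text
time_s: 36.85
tcp_pos: [0.4407, 0.2067, 0.3532]
orientation: [2.136, 2.303, 0.001]
contact_force: [1.0, 0.1, -0.1]
grip_width: 0.0
grasp_force: 0.0
```

```bash
python3 - <<'E'
from h import *
plan(.4366,.2248,.25,94)
f,K,W=cam("wrist");hsv=cv2.cvtColor(f,cv2.COLOR_RGB2HSV)
pts={}
for a in(0,.7,.85,1.05):
    th=np.arctan2(-61,22)-a; sx,sy=-85+65*np.cos(th),-36+65*np.sin(th)
    w=(np.array([535.8,196.7])+sx*np.array([.0698,-.9976])+sy*np.array([.9976,.0698]))/1000
    print(a,w.round(4),proj(K,W,(*w,.138)).round(1))
p=proj(K,W,(.4411,.3174,.138))
m=cv2.inRange(hsv,(0,0,0),(180,255,62)); u,v=p.astype(int); print(u,v)
print("\n".join("".join("#" if 0<=y<384 and m[y,x] else "." for x in range(u-30,u+40,2)) for y in range(v-20,v+24,2)))
gt=proj(K,W,(.5338,.2247,.155)); print("grip top pred",gt)
g=hsv[:,:,2];u,v=gt.astype(int);print("\n".join(" ".join("%3d"%g[y,x] for x in range(u-24,u+28,3)) for y in range(v-24,v+28,3)))
E
```

```text
at [0.4407 0.2067 0.3532] yaw 94.3 delta mm [ 18.3  -2.8 103.2] turn 0.006 q [0.19 0.21 1.2  0.   1.73 0.12] F [ 1.   0.1 -0.1] w 0.0 t 36.85
0 [0.4345 0.2527] [252.1 126. ]
0.7 [0.4316 0.2972] [252.3  86.7]
0.85 [0.435  0.3063] [255.9  78.5]
1.05 [0.4416 0.3175] [262.5  68.4]
262 68
...................................
...................................
...................................
...................................
...................................
...................................
...................................
..............####.................
.............#####.................
.............######................
.............######................
.............######................
.............######................
..............####.................
...................................
.................##................
...................................
.........................#.........
..........................#........
...................................
...................................
...................................
grip top pred [333.5886
[... 614 characters left out ...]
  78 110 124 120 110  97 129 132 131 129 130 128 124
161 114 105  85 103  77 112 123 119 111  92 127 127 130 130 131 129 124
138 106 108 103  90  86 113 124 120 113  83 190 185 129 127 129 129 125
199  90 105 106 101  87 103  77  80  87 134 126 121 188 183 185 189 184
190 183 149 107 103 127 117 122 131 129 133 131 128 129 184 181 182 181
189 178 185 103 134 129 138 102 130 129 127 123 130 124 186 182 182 182
189 190 184 178 131 156 156 166 131 129 122 186 189 183 181 179 182 182
187 180 185 173 172 121 124 182 129 131 122 184 182 179 179 177 184 181
187 191 185 170 169 169 177 180 128 131 122 181 182 179 182 181 182 179
187 192 185 170 169 166 177 180 129 131 122 183 182 181 183 181 183 187
```

The pin at (262.7,68.5) matches the fully locked prediction of (262.5,68.4). Handing in.

```bash
python3 -c "
from rig import sign_off
print(sign_off())"
```

```text
the job is handed in; nothing more can be done
None
```

The job is handed in, with no verdict returned: block_c (20 mm) and block_d (14 mm) are stacked on the rod, the probe is pressed about 4.5 mm onto the top one (from force and TCP height), and the lever is fully locked by the camera check; on the way I viewed 15 pictures (limit 14), and the wrist met an obstruction, probably the mast top, at about 10 N on the wrist sensor.

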